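# Load handed rack brackets into the marking case

## Robot

A 6-joint arm with a two-finger parallel gripper is mounted at the origin on the work surface. World frame = base frame: x ahead of the robot, y to its left, z up, the work surface at z = 0. Lengths are in m, angles in degrees, forces in N, time in s.
With the tool pointing down it reaches from about 0.3 to 0.875 m from the base axis. Payload 6.4 kg.
Tool frame: the origin (TCP) lies on the centre line of the jaws, within the pads' length; the fingertips stand r.tip_reach ahead of it and the grasp point (between the pads) is the TCP (r.tip_reach is the distance from the TCP to the fingertips, in m); z points along the fingers, y is the direction in which the jaws open and shut (so a half turn about z gives the same grasp; the last joint's range is limited). The gripper opens to 85 mm and grips with 20 to 120 N. Pads are 22 mm wide; open, the fingers measure 114 mm over their backs; the gripper's body (76 mm by 85 mm) begins 54 mm behind the grasp point. The pads swing forward as they close: fully open they stand 13 mm farther back than shut.
Start: joints at [51.778, 10.359, 92.074, -0, 77.567, -11.82], TCP at [0.256, 0.515, 0.25] pointing down, gripper open.
Joint ranges: [-171.53, 171.53], [-51.25, 118.39], [17.06, 147.69], [-65.23, 245.23], [0, 150.52], [-178.68, 178.68]. Speed limits (degrees/s): [147.25, 147.25, 172.46, 180, 180, 180].

## Interface

Orientations are given as [roll, pitch, yaw] about the fixed x, y, z axes, in that order (R = Rz(yaw) Ry(pitch) Rx(roll)).
In Python, from station import r, read_camera, job, boxes_of, trace gives the robot as it stands.
- The arm moves only by the shell command python3 -m jog 'ROWS' [FORCE]. ROWS is JSON, a list of rows, each a list of 7 numbers: the turn, a rotation vector about the tool's x, y, z in rad, then the shift along the tool's x, y, z in cm, then the gripper command: -1 is fully open, 1 is shut, values between are in proportion. A call has exactly 8 rows; each row is the pose to reach, as a shift and turn from the pose commanded when the call began, along the tool's axes at that moment; what a row does not reach only later rows make up. A row lasts 1/8 s, in which the tool goes at most 62.5 mm and 10.7 degrees, less where a joint would pass 70% of its speed; a pose out of reach is approached as far as the arm can. A call with a gripper value outside its range is refused whole. The fingers move at their own pace and stop on an object; FORCE is the grip in N (left out, the last holds). Time passes only in rows, so rows that repeat a pose let the fingers close, or fill a call up. It gives the time, the measured TCP pose, the force and the opening at its end, in the units of the state.
- r.read_state(): the state, without advancing time (a new reading comes with each control period).
- read_camera(name): name is "scene" or "top" or "wrist"; returns a dict with "pixels" (400x640x3 uint8, red, green, blue), "camera_matrix" (3x3 intrinsics, pixels), "distortion" ([k1, k2, p1, p2, k3] as OpenCV has them; the pictures are not rectified), "position" and "orientation" of the camera in the world. Camera axes: x right, y up, looking along -z (the intrinsics and any distortion apply to the point x, -y, -z); pixel columns grow to the right and rows downward; lengths in m; the calibration is good to about 2 mm. A picture is of the moment at which its call begins. There is no depth.
- job.hand_in(): hands the job in, once; it reports no verdict.
Trained networks look in a picture, given as the dict that the camera call returned (one of the last four; its "shot" number tells which), for a name from the list of things; names that differ only in an ending like _2 or _b are one class to them, and where a whole thing is asked for, a point or a joint stands for the part that bears it (a point fixed in the world has none). Each returns a list of dicts, best first, with "p" (0 to 1); they miss things now and then, are a little off and sometimes report something else, mostly with a low value. They report only what shows in the picture. A call takes as long as a camera call. They do not tell look-alikes from the thing itself.
- boxes_of(picture, thing): "at" ([x, y, z] in m, in the coordinates of the camera as it stood for that picture, good to about 4 mm: the middle of the surface that is visible of it).
- trace(picture, thing): "region" (400x640 bool, what is visible of it).
The state is a dict: "clock": time; "joint_pos": joint angles; "dq": joint speeds; "joint_torque": joint torques, N m; "tool_pos": TCP position; "orientation": TCP orientation; "ft_force": force on the tool from outside, world axes, zero at the start; "torque": the same for the moment, N m; "opening": opening from 0.0 (shut) to 1.0 (fully open).
Only numpy, scipy, OpenCV 4.12 (cv2) and the standard library are available. Lean on these libraries where they do the work, as an engineer would, in place of code of your own. Each camera call takes 0.05 s, during which the arm holds its last target. There are 200 camera calls.

## Task

Press the release button of the marking case so its lid springs fully open, and lay every L-shaped bracket from the bench flat in the tray, all showing the right hand: seen from above, each must look like a letter L however it is turned, so turn over only those that lie mirrored. Then swing the lid shut until it latches, and leave the hub, the oil bottle and the grease jar where they are.

Things in the scene. Friction and masses are not known exactly. Their poses are not given: they have to be found in the camera images.
- case: fixed grey marking case. Origin on the bench under the tray's centre, x to the rear (hinge), y left. Tray 141 (x) x 316 (y) x 45 mm high, walls and floor 8 mm (inside 125 x 300 x 37 mm). On its right (-y) a ledge 70 mm wide, 40 mm high; on it, towards the front, a dark latch block 36 x 22 mm, top 70 mm high, at x -50, y -187 mm
- tray_floor (a point): centre of the tray's inner floor (8 mm above the bench), axes as the case
- lid (a joint): lid angle, rad: 0 shut, 1.75 open at its stop (10 degrees past upright). Lid: grey frame with amber window, 145 mm hinge to free edge, 316 wide, 12 thick; shut it lies 45 to 57 mm above the bench. A spring opens it in about 1.5 s; 3 to 6 N at the free edge swing it shut, some 4 N more over the last 10 mm until the latch snaps over its corner tab (then under 0.03); unlatched it springs open
- lid_hinge (a point): the lid's hinge line at mid width, level with the lid's underside, at the rear of the tray, 45 mm above the bench; it runs along the case's y
- lid_edge (a point): middle of the lid's free edge (front edge when shut, top edge when open), half-way through its thickness, 145 mm from the hinge
- release (a joint): travel of the release button, m: 0 out, 0.006 fully down; springs back. The latch lets go at about 0.004; about 4 N there, 5 N fully down
- release_top (a point): centre of the top of the release button: round, grey, 28 mm across in a 44 mm black collar, on the ledge at the right of the tray, pressed straight down; top 62 mm above the bench (collar 52 mm), 42 mm to the side of the lid's side edge
- bracket_a_mid (a point): middle of the long arm of an L-shaped bracket of 20 mm square aluminium bar, 135 g, lying on the bench; may be absent. Arm 90 x 20 x 20 mm along x, centred here; at its -x end a leg 20 mm square reaches 45 mm from here to -y. Both faces alike. z is up when it shows the right hand (free end away from you, leg near you going right), down when mirrored, level when it stands (stable on its leg end)
- bracket_b_mid (a point): middle of the long arm of an L-shaped bracket of 20 mm square aluminium bar, 135 g, lying on the bench; may be absent. Arm 90 x 20 x 20 mm along x, centred here; at its -x end a leg 20 mm square reaches 45 mm from here to -y. Both faces alike. z is up when it shows the right hand (free end away from you, leg near you going right), down when mirrored, level when it stands (stable on its leg end)
- bracket_c_mid (a point): middle of the long arm of an L-shaped bracket of 20 mm square aluminium bar, 135 g, lying on the bench; may be absent. Arm 90 x 20 x 20 mm along x, centred here; at its -x end a leg 20 mm square reaches 45 mm from here to -y. Both faces alike. z is up when it shows the right hand (free end away from you, leg near you going right), down when mirrored, level when it stands (stable on its leg end)
- bracket_d_mid (a point): middle of the long arm of an L-shaped bracket of 20 mm square aluminium bar, 135 g, lying on the bench; may be absent. Arm 90 x 20 x 20 mm along x, centred here; at its -x end a leg 20 mm square reaches 45 mm from here to -y. Both faces alike. z is up when it shows the right hand (free end away from you, leg near you going right), down when mirrored, level when it stands (stable on its leg end)
- hub_mid (a point): bystander: a loose steel wheel hub standing on end, 56 mm across, 85 mm high; point 40 mm up on its axis
- oil_mid (a point): bystander: a loose red oil bottle, 60 mm across, 170 mm high; point half-way up
- grease_mid (a point): bystander: a loose white grease jar, 70 mm across, 80 mm high; point half-way up
Things that resemble listed ones, but are neither listed nor needed, are in the scene too. What is shaped like the part that bears bracket_a_mid but brown or turquoise is not meant.

How it is judged (in metres and radians):
On the way, in this order (a step that is already met when the one before it is completed fails the run):
1. the release button is pressed down (value of joint release above 0.003 m).
2. the lid has sprung open to its stop (value of joint lid above 1.65 rad), for 0.2 s.
3. every bracket lies flat in the tray showing the right hand, the lid open (x of bracket_a_mid in the frame of case between -0.055 and 0.055 m and y of bracket_a_mid in the frame of case between -0.14 and 0.14 m and z of bracket_a_mid in the frame of case between 0.01 and 0.026 m and angle between each of bracket_a_mid, bracket_b_mid, bracket_c_mid, bracket_d_mid's own z axis and vertical below 0.2 rad and x of bracket_b_mid in the frame of case between -0.055 and 0.055 m and y of bracket_b_mid in the frame of case between -0.14 and 0.14 m and z of bracket_b_mid in the frame of case between 0.01 and 0.026 m and x of bracket_c_mid in the frame of case between -0.055 and 0.055 m and y of bracket_c_mid in the frame of case between -0.14 and 0.14 m and z of bracket_c_mid in the frame of case between 0.01 and 0.026 m and x of bracket_d_mid in the frame of case between -0.055 and 0.055 m and y of bracket_d_mid in the frame of case between -0.14 and 0.14 m and z of bracket_d_mid in the frame of case between 0.01 and 0.026 m and value of joint lid above 1 rad), for 0.2 s.
At the end, for the whole second after the job is handed in: Every bracket present lies at rest inside the tray, flat on its floor (within 0.2 rad) with the right hand up, and the lid is shut and latched (under 0.04 rad) (x of bracket_a_mid in the frame of case between -0.055 and 0.055 m and y of bracket_a_mid in the frame of case between -0.14 and 0.14 m and z of bracket_a_mid in the frame of case between 0.01 and 0.026 m and angle between each of bracket_a_mid, bracket_b_mid, bracket_c_mid, bracket_d_mid's own z axis and vertical below 0.2 rad and x of bracket_b_mid in the frame of case between -0.055 and 0.055 m and y of bracket_b_mid in the frame of case between -0.14 and 0.14 m and z of bracket_b_mid in the frame of case between 0.01 and 0.026 m and x of bracket_c_mid in the frame of case between -0.055 and 0.055 m and y of bracket_c_mid in the frame of case between -0.14 and 0.14 m and z of bracket_c_mid in the frame of case between 0.01 and 0.026 m and x of bracket_d_mid in the frame of case between -0.055 and 0.055 m and y of bracket_d_mid in the frame of case between -0.14 and 0.14 m and z of bracket_d_mid in the frame of case between 0.01 and 0.026 m and value of joint lid below 0.04 rad and velocity of joint lid below 0.05 rad/s and linear speed of each of bracket_a, bracket_b, bracket_c, bracket_d below 0.02 m/s); the robot touches nothing.
It fails at once if the hub is moved by more than 30 mm or tipped over (distance of hub_mid from where it was at the start of the episode above 0.03 m or angle between hub_mid's own z axis and vertical above 0.5 rad).
It fails at once if the oil bottle is moved by more than 30 mm or tipped over (distance of oil_mid from where it was at the start of the episode above 0.03 m or angle between oil_mid's own z axis and vertical above 0.5 rad).
It fails at once if the grease jar is moved by more than 30 mm or tipped over (distance of grease_mid from where it was at the start of the episode above 0.03 m or angle between grease_mid's own z axis and vertical above 0.5 rad).
Of bracket_a, bracket_b, bracket_c, bracket_d only 3 to 4 are there at a start; the rules pass over those that are not, and their reading is None.
At some moment in a run one of bracket_a, bracket_b, bracket_c, bracket_d may be knocked a few centimetres aside while the robot is not near it.
Once in a run the grip may slacken for a moment while it holds something.
It also fails if it takes over 210 s, if anything falls off the work surface, if the arm or the gripper's body presses on something with over 40 N, if the wrist force passes 120 N, or if a joint passes its speed limit or range.

## Working session

There is one attempt and no reset: what is moved stays moved. The work goes in short steps, Python scripts to look and compute and a shell command to move; the robot and the scene stay as the last step left them, time stands still between calls to the robot, and variables do not carry over. Pictures are saved under pics/ and viewed, about 12 in all and at most 16, crops included, and the job is handed in when it is done.

```bash
ls; mkdir -p pics; cat > h.py <<'E'
import numpy as np, cv2
from station import r, read_camera, job, boxes_of, trace
from scipy.spatial.transform import Rotation as R
def camR(p):
    o=np.array(p["orientation"],float)
    if o.shape==(3,3): return o
    if o.size==4: return R.from_quat(o).as_matrix()
    return R.from_euler('xyz',o,degrees=True).as_matrix()
def world(p,at): return camR(p)@np.array(at)+np.array(p["position"])
def plane(p,uv,z):
    n=cv2.undistortPoints(np.array(uv,float).reshape(-1,1,2),np.array(p["camera_matrix"]),np.array(p["distortion"])).reshape(-1,2)
    d=np.c_[n[:,0],-n[:,1],-np.ones(len(n))]@camR(p).T
    c=np.array(p["position"]); return c+d*((z-c[2])/d[:,2])[:,None]
def proj(p,X):
    q=(np.array(X,float).reshape(-1,3)-np.array(p["position"]))@camR(p)
    q=q*[1,-1,-1]
    return cv2.projectPoints(q.reshape(-1,1,3),np.zeros(3),np.zeros(3),np.array(p["camera_matrix"]),np.array(p["distortion"]))[0].reshape(-1,2)
def save(p,n): cv2.imwrite(f"pics/{n}.png",p["pixels"][:,:,::-1])
E
python3 - <<'E'
from h import *
s=r.read_state(); print(s, r.tip_reach)
for c in("top","scene"):
    p=read_camera(c); save(p,c+"0"); print(c,p["position"],p["orientation"],p["camera_matrix"],p["distortion"])
    for t in("bracket_a_mid","case","lid","release_top","hub_mid","oil_mid","grease_mid"):
        print(t,[(round(b["p"],2),world(p,b["at"]).round(3).tolist()) for b in boxes_of(p,t)])
E
```

```text
pics
{'clock': 0.0, 'joint_pos': array([ 5.17802885e+01,  1.04044160e+01,  9.21308951e+01, -1.19450462e-03,
        7.75656302e+01, -1.18195067e+01]), 'dq': array([0.00529356, 0.03441157, 0.05352208, 0.01976371, 0.11288412,
       0.02787676]), 'joint_torque': array([ 1.32230474e-05, -4.44866395e+01, -3.51346529e+01, -1.37890111e-04,
        8.94324883e-03,  1.79540862e-06]), 'tool_pos': array([0.25533086, 0.51463396, 0.24936577]), 'orientation': array([-1.79900960e+02, -1.95344098e-02,  1.53600036e+02]), 'ft_force': array([ 0.03635703, -0.60510479, -0.27394411]), 'torque': array([-0.01061761, -0.00610095, -0.00923997]), 'opening': 1.001870283282375} 0.019
top [0.29003362 0.04516641 1.14577845] [ 10.77858144  -0.77940544 -89.46227089] [[403.89886579   0.         322.80877621]
 [  0.         403.89886579 202.68230657]
 [  0.           0.           1.        ]] [-0.09416151  0.          0.          0.          0.        ]
bracket_a_mid [(0.78, [0.289, -0.237, 0.022]), (0.73, [0.425, -0.486, 0.023]), (0.66, [0.285, -0.411, 0.022]), (0.59, [0.567, 0.021, 0.05]), (0.17, [0.566, -0.345, 0.
[... 266 characters left out ...]
.52163168 1.03725128] [4.47119173e+01 4.87817096e-02 1.20452041e+02] [[380.90374005   0.         319.06825942]
 [  0.         380.90374005 198.15393064]
 [  0.           0.           1.        ]] [-0.03575805  0.          0.          0.          0.        ]
bracket_a_mid [(0.64, [0.29, -0.414, 0.018]), (0.59, [0.304, -0.226, 0.022]), (0.55, [0.393, -0.321, 0.015]), (0.48, [0.43, -0.481, 0.014])]
case [(0.63, [0.59, 0.046, 0.054])]
lid [(0.71, [0.579, 0.068, 0.053]), (0.58, [0.586, 0.05, 0.056])]
release_top [(0.57, [0.592, 0.057, 0.051]), (0.44, [0.578, -0.143, 0.059])]
hub_mid [(0.93, [0.733, 0.326, 0.069])]
oil_mid [(0.85, [0.729, -0.295, 0.093])]
grease_mid [(0.64, [0.487, 0.501, 0.058])]
```

View pics/top0.png

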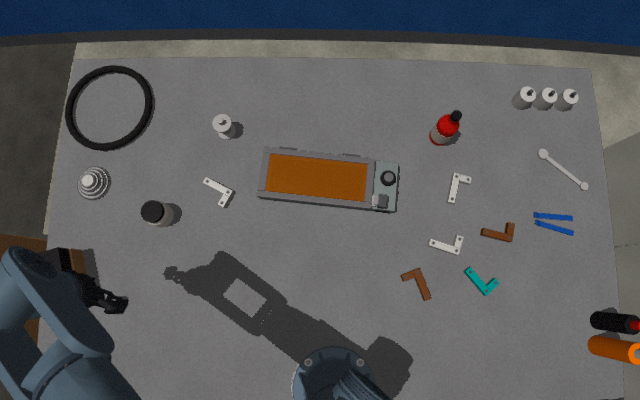

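View pics/scene0.png

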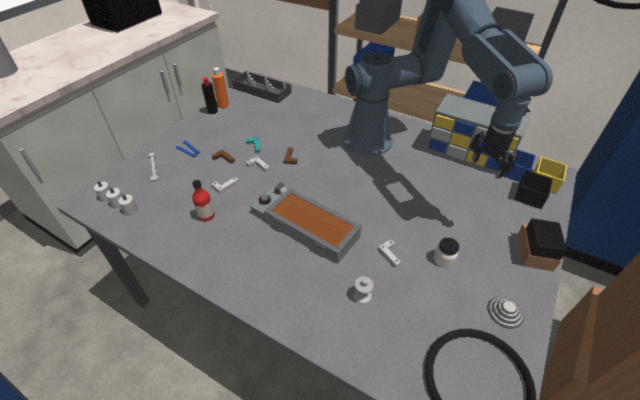

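The top view shows the closed case at (330,180), with the button at (388,178) and the latch block at (380,201). There are three silver brackets, at (218,192), (457,187) and (447,244). The brown and turquoise ones are decoys. The arm may hide a fourth. Next I fit the poses.

```bash
cat >> h.py <<'E'
from scipy.optimize import minimize
LT=np.array([[45,10],[45,-10],[-25,-10],[-25,-45],[-45,-45],[-45,10]])/1000
def fitL(p,mask,z=0.02):
    """fit both hands to mask (top faces at height z); returns list (iou,hand,x,y,yaw_deg_of_arm_free_end)"""
    ys,xs=np.nonzero(mask); W=plane(p,np.c_[xs,ys],z)[:,:2]; c=W.mean(0)
    x0,x1,y0,y1=xs.min()-8,xs.max()+9,ys.min()-8,ys.max()+9
    m=cv2.resize(mask[y0:y1,x0:x1].astype(np.uint8),None,fx=4,fy=4,interpolation=cv2.INTER_NEAREST)
    def f(v,hand):
        a=v[2]*30; Rm=np.array([[np.cos(a),-np.sin(a)],[np.sin(a),np.cos(a)]])
        P=(LT*[1,hand])@Rm.T+v[:2]
        q=proj(p,np.c_[P,np.full(len(P),z)])
        t=np.zeros_like(m); cv2.fillPoly(t,[np.round(((q-[x0,y0]+.5)*4-.5)*16).astype(np.int32)],1,shift=4)
        return -(t&m).sum()/max((t|m).sum(),1)
    out=[]
    for hand in(1,-1):
        best=min((minimize(f,[*c,a/30],args=(hand,),method='Nelder-Mead',options=dict(initial_simplex=np.array([[*c,a/30]]*4)+np.vstack([np.zeros(3),np.eye(3)*.012]),maxiter=120)) for a in np.radians(range(0,360,30))),key=lambda o:o.fun)
        out.append((round(-best.fun,3),hand,*best.x[:2].round(4),round(np.degrees(best.x[2]*30)%360,1)))
    return sorted(out,reverse=True)
def silver(p):
    hsv=cv2.cvtColor(p["pixels"],cv2.COLOR_RGB2HSV); return (hsv[...,1]<40)&(hsv[...,2]>165)
E
python3 - <<'E'
from h import *
p=read_camera("top")
m=silver(p).astype(np.uint8)
n,l,st,ce=cv2.connectedComponentsWithStats(m)
for i in range(1,n):
    if 150<st[i,4]<1200 and 60<ce[i][1]<330:
        print(st[i],ce[i].round()); 
        if st[i,4]<600: print(fitL(p,l==i))
hsv=cv2.cvtColor(p["pixels"],cv2.COLOR_RGB2HSV)
o=((hsv[...,0]<20)&(hsv[...,1]>200)&(hsv[...,2]>100)).astype(np.uint8)[:,:]; o[:, :250]=0;o[:,380:]=0;o[230:]=0
ys,xs=np.nonzero(o); W=plane(p,np.c_[xs,ys],.055)[:,:2]
print("window",cv2.minAreaRect((W*1000).astype(np.float32)))
g=cv2.resize(p["pixels"][140:220,250:410],None,fx=5,fy=5,interpolation=cv2.INTER_CUBIC); cv2.imwrite("pics/case.png",g[:,:,::-1])
E
```

```text
[448 173  20  30 191] [455. 186.]
[(np.float64(-0.0), 1, np.float64(0.4986), np.float64(-0.3427), np.float64(88.9)), (np.float64(-0.0), -1, np.float64(0.5819), np.float64(-0.3285), np.float64(165.3))]
[203 178  29  29 223] [219. 190.]
[(np.float64(-0.0), 1, np.float64(0.4989), np.float64(0.3556), np.float64(4.2)), (np.float64(-0.0), -1, np.float64(0.4898), np.float64(0.378), np.float64(260.6))]
[430 236  33  18 207] [447. 245.]
[(np.float64(-0.0), 1, np.float64(0.4112), np.float64(-0.2987), np.float64(68.1)), (np.float64(-0.0), -1, np.float64(0.4265), np.float64(-0.3608), np.float64(73.8))]
window ((570.2911987304688, 51.23737335205078), (272.3927307128906, 106.54779815673828), 84.30329895019531)h.py:31: RuntimeWarning: overflow encountered in scalar negative
  return -(t&m).sum()/max((t|m).sum(),1)
```

View pics/case.png

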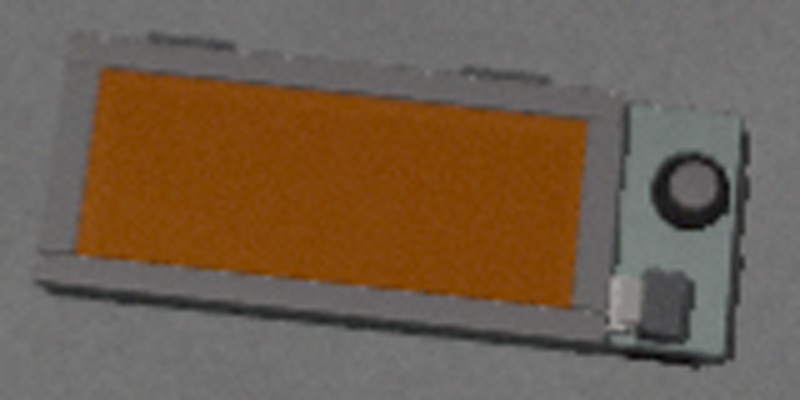

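```bash
sed -i 's/return -(t&m).sum()\/max((t|m).sum(),1)/return -float((t\&m).sum())\/max(float((t|m).sum()),1)/' h.py
python3 - <<'E'
from h import *
p=read_camera("top")
m=silver(p).astype(np.uint8)
n,l,st,ce=cv2.connectedComponentsWithStats(m)
for i in range(1,n):
    if 150<st[i,4]<600 and 150<ce[i][1]<330: print(ce[i].round(),[tuple(map(float,a)) for a in fitL(p,l==i)])
print("button",plane(p,[[250+693/5-.4,140+188/5-.4]],.062))
a=np.radians(-5.7);ex=np.array([np.cos(a),np.sin(a)]);ey=np.array([-ex[1],ex[0]])
# lid free-edge/hinge corners at z=.057
print("lid corners",plane(p,[[250+70/5,140+36/5],[250+627/5,140+95/5],[250+38/5,140+276/5],[250+612/5,140+345/5]],.057))
q=read_camera("scene")
print(proj(q,[[.4986,-.3427,.02]]), R.from_euler('xyz',r.read_state()["orientation"],degrees=True).as_matrix().round(3))
w=read_camera("wrist");print("wrist cam in tool:", (R.from_euler('xyz',r.read_state()["orientation"],degrees=True).inv().apply(np.array(w["position"])-r.read_state()["tool_pos"])).round(3), w["orientation"],w["camera_matrix"][0])
E
```

```text
[456. 186.] [(0.696, -1.0, 0.5543, -0.3479, 165.9), (0.481, 1.0, 0.5524, -0.3487, 160.9)]
[219. 190.] [(0.735, -1.0, 0.5496, 0.3355, 63.2), (0.471, 1.0, 0.505, 0.3167, 160.7)]
[447. 245.] [(0.659, 1.0, 0.3832, -0.3115, 71.0), (0.469, -1.0, 0.3842, -0.3132, 75.3)]
button [[ 0.57077202 -0.14870946  0.062     ]]
lid corners [[ 0.65491245  0.19983064  0.057     ]
 [ 0.62439839 -0.11457282  0.057     ]
 [ 0.5162866   0.21213776  0.057     ]
 [ 0.4814351  -0.10398635  0.057     ]]
[[236.72480071 174.37459877]] [[-0.896  0.445 -0.   ]
 [ 0.445  0.896  0.   ]
 [ 0.     0.    -1.   ]]
wrist cam in tool: [ 0.065 -0.001 -0.124] [-1.49757522e+01  5.07954602e-02  6.36075751e+01] [334.00850853   0.         314.86019226]
```

```bash
cat >> h.py <<'E'
def pose():
    s=r.read_state(); return np.array(s["tool_pos"]),R.from_euler('xyz',s["orientation"],degrees=True)
def go(pos,zdir=(0,0,-1),xdir=None,frm=None):
    """row (rotvec rad, shift cm) in tool axes from frm (default the measured pose)"""
    p,Q=frm or pose()
    z=np.array(zdir,float); z/=np.linalg.norm(z)
    x=Q.as_matrix()[:,0] if xdir is None else np.array(xdir,float)
    x=x-z*(x@z); x/=np.linalg.norm(x)
    T=R.from_matrix(np.c_[x,np.cross(z,x),z])
    print("row",(Q.inv()*T).as_rotvec().round(3).tolist(),(Q.inv().apply(np.array(pos)-p)*100).round(2).tolist())
    return np.array(pos),T
def yaw(d): a=np.radians(d); return np.array([np.cos(a),np.sin(a),0])
C0=np.array([.571,.048,0]); CY=-5.7
def case(x,y,z): return C0+x*yaw(CY)+y*yaw(CY+90)+[0,0,z]
E
python3 - <<'E'
from h import *
t=np.sin(np.radians(15))
b=case(.02,-.205,0); print(b)
f=go([*b[:2],.13],(0,t,-1),(-1,0,0))
f=go([*b[:2],.065],(0,t,-1),(-1,0,0),f)
E
```

```text
[ 0.57054056 -0.15797279  0.        ]
row [-0.249, 0.058, -0.458] [-58.13, -46.29, 12.03]
row [0.0, 0.0, 0.0] [0.0, -1.63, 6.29]
```

```bash
python3 -m jog '[[0,0,0,-10,-8,0,1],[0,0,-0.1,-20,-16,0,1],[0,0,-0.2,-29,-23,0,1],[0,0,-0.3,-35,-28,0,1],[-0.1,0.02,-0.4,-41,-33,2,1],[-0.249,0.058,-0.458,-46,-37,4,1],[-0.249,0.058,-0.458,-50,-40,6,1],[-0.249,0.058,-0.458,-54,-43,8,1]]'
python3 - <<'E'
from h import *
t=np.sin(np.radians(15))
b=case(.02,-.205,0)
f=go([*b[:2],.13],(0,t,-1),(-1,0,0))
E
```

```text
clock: 2.0
tool_pos: [0.4542, 0.0881, 0.2171]
orientation: [165.5, 0.1, 179.9]
ft_force: [1.0, 0.2, -0.1]
opening: -0.002
row [0.001, 0.003, -0.001] [-11.66, -25.99, 2.29]
```

```bash
python3 -m jog '[[0,0,0,-2.9,-6.5,0.6,1],[0,0,0,-5.8,-13,1.2,1],[0,0,0,-8.7,-19.5,1.8,1],[0,0,0,-11.7,-26,2.3,1],[0,0,0,-11.7,-26,2.3,1],[0,0,0,-11.7,-26,2.3,1],[0,0,0,-11.7,-26,2.3,1],[0,0,0,-11.7,-26,2.3,1]]'
python3 - <<'E'
from h import *
p=read_camera("wrist"); save(p,"w1")
print(boxes_of(p,"release_top"))
t=np.sin(np.radians(15))
P,Q=pose(); f=go([*P[:2],.085],(0,t,-1),(-1,0,0))
f=go([*P[:2],.0745],(0,t,-1),(-1,0,0))
E
```

```text
clock: 3.0
tool_pos: [0.5702, -0.1542, 0.13]
orientation: [165.5, 0.0, -179.9]
ft_force: [-0.9, 1.0, 0.0]
opening: 0.003
[{'at': [-0.013, -0.0121, -0.2018], 'p': 0.77}]
row [-0.0, 0.001, 0.001] [0.0, -1.13, 4.37]
row [-0.0, 0.001, 0.001] [0.01, -1.39, 5.38]
```

View pics/w1.png

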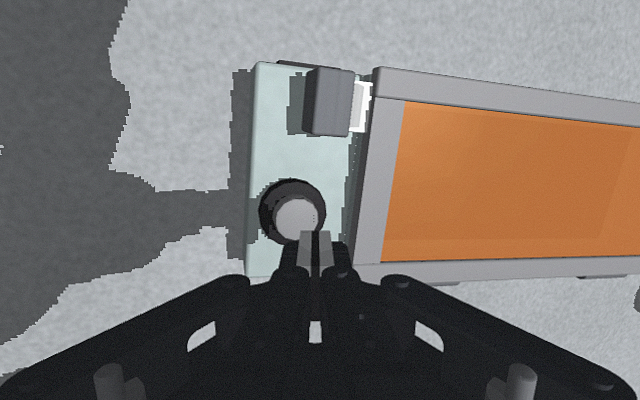

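The wrist view shows the button at (296,218), the closed fingertips at (316,235) and the latch at (330,100).

```bash

python3 - <<'E'
from h import *
p=read_camera("wrist")
b=boxes_of(p,"release_top"); print([world(p,x["at"]).round(4) for x in b]); B=plane(p,[[296,218]],.062)[0]; print(B)
t=np.sin(np.radians(15))
f=go([B[0],B[1]-.006,.090],(0,t,-1),(-1,0,0))
f=go([B[0],B[1]-.006,.0745],(0,t,-1),(-1,0,0))
E
```

```text
[array([ 0.5723, -0.151 ,  0.0638])]
[ 0.5717833  -0.14954633  0.062     ]
row [-0.0, 0.001, 0.001] [-0.13, -1.08, 3.85]
row [-0.0, 0.001, 0.001] [-0.13, -1.47, 5.35]
```

```bash
python3 -m jog '[[0,0,0,-0.1,-1.1,3.9,1],[0,0,0,-0.1,-1.1,3.9,1],[0,0,0,-0.1,-1.3,4.6,1],[0,0,0,-0.1,-1.45,5.2,1],[0,0,0,-0.1,-1.5,5.4,1],[0,0,0,-0.1,-1.5,5.4,1],[0,0,0,-0.1,-1.5,5.4,1],[0,0,0,-0.1,-1.5,5.4,1]]'
python3 -m jog '[[0,0,0,0,0.5,-2,1],[0,0,0,0,-1,-8,1],[0,0,0,0,-2,-14,0],[0,0,0,0,-3,-18,-1],[0,0,0,0,-3,-18,-1],[0,0,0,0,-3,-18,-1],[0,0,0,0,-3,-18,-1],[0,0,0,0,-3,-18,-1]]'
python3 - <<'E'
from h import *
p=read_camera("top"); save(p,"top1")
m=silver(p).astype(np.uint8)
n,l,st,ce=cv2.connectedComponentsWithStats(m)
for i in range(1,n):
    if 100<st[i,4]<600 and 150<ce[i][1]<330: print(ce[i].round(),st[i],[tuple(map(float,a)) for a in fitL(p,l==i)])
B=[.5543,-.3479]
f=go([*B,.16],(0,0,-1),yaw(166))
E
```

```text
clock: 4.2
tool_pos: [0.5724, -0.157, 0.0757]
orientation: [165.5, 0.2, 180.0]
ft_force: [-1.1, -3.8, 10.3]
opening: -0.002
clock: 5.2
tool_pos: [0.5709, -0.2296, 0.2388]
orientation: [165.4, -0.1, -180.0]
ft_force: [0.3, 1.1, 1.0]
opening: 0.999
[566. 172.] [552 161  29  24 113] [(0.373, -1.0, 0.6139, -0.6988, 230.1), (0.372, 1.0, 0.604, -0.7041, 45.0)]
[ 87. 180.] [ 81 174  12  12 106] [(0.451, -1.0, 0.5359, 0.7282, 358.6), (0.449, 1.0, 0.5359, 0.7266, 1.6)]
[219. 190.] [203 177  29  30 258] [(0.834, -1.0, 0.5493, 0.3353, 62.7), (0.512, 1.0, 0.5481, 0.3362, 59.8)]
row [0.253, -0.032, 0.243] [1.66, -13.43, 4.68]
```

View pics/top1.png

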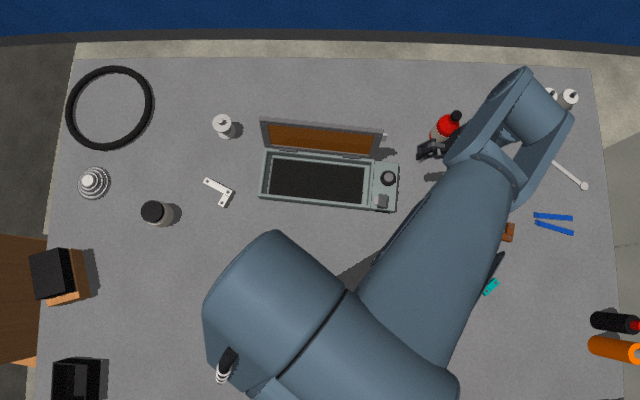

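The lid is open and no fourth bracket appeared where the arm had been. The right-rear and left brackets are mirrored, and the near-right one is correct. I start with the right-rear one.

```bash
python3 -m jog '[[0.05,-0.01,0.05,0.4,-3.3,0,-1],[0.1,-0.02,0.1,0.8,-6,0,-1],[0.15,-0.02,0.15,1.2,-9,0,-1],[0.253,-0.032,0.243,1.7,-12.5,1,-1],[0.253,-0.032,0.243,1.7,-12.5,1,-1],[0.253,-0.032,0.243,1.7,-12.5,1,-1],[0.253,-0.032,0.243,1.7,-12.5,1,-1],[0.253,-0.032,0.243,1.7,-12.5,1,-1]]'
cat >> h.py <<'E'
def look(name,z=.02,lo=300,thr=165):
    p=read_camera("wrist"); save(p,name)
    hsv=cv2.cvtColor(p["pixels"],cv2.COLOR_RGB2HSV)
    for b in boxes_of(p,"bracket_a_mid"): print("net",round(b["p"],2),world(p,b["at"]).round(4))
    for t in trace(p,"bracket_a_mid"):
        m=np.array(t["region"]); 
        if m.sum()<lo: continue
        print("p",round(t["p"],2),"area",m.sum(),"sat",hsv[m][:,1].mean().round(),"val",hsv[m][:,2].mean().round(),[tuple(map(float,a)) for a in fitL(p,m,z)])
    return p
E
python3 - <<'E'
from h import *
print(pose()[0],r.read_state()["joint_pos"].round(1))
look("w2")
E
```

```text
clock: 6.25
tool_pos: [0.5546, -0.3487, 0.1997]
orientation: [-180.0, 0.1, 166.0]
ft_force: [-0.4, 0.0, 0.1]
opening: 1.004
[ 0.55464767 -0.34872863  0.19971089] [ -42.5   22.8   82.4    0.    74.6 -118.6]
net 0.98 [ 0.4211 -0.4854  0.018 ]
net 0.95 [ 0.4082 -0.3558  0.0212]
net 0.41 [ 0.5522 -0.1392  0.0445]
p 0.96 area 4424 sat 132.0 val 108.0 [(0.843, 1.0, 0.4189, -0.4673, 76.2), (0.602, -1.0, 0.4202, -0.4675, 78.5)]Traceback (most recent call last):
  File "<stdin>", line 3, in <module>
  File "h.py", line 60, in look
    print("p",round(t["p"],2),"area",m.sum(),"sat",hsv[m][:,1].mean().round(),"val",hsv[m][:,2].mean().round(),[tuple(map(float,a)) for a in fitL(p,m,z)])
                                                                                                                                             ~~~~^^^^^^^
  File "h.py", line 25, in fitL
    m=cv2.resize(mask[y0:y1,x0:x1].astype(np.uint8),None,fx=4,fy=4,interpolation=cv2.INTER_NEAREST)
cv2.error: OpenCV(4.12.0) /io/opencv/modules/imgproc/src/resize.cpp:4208: error: (-215:Assertion failed) !ssize.empty() in function 'resize'
```

View pics/w2.png

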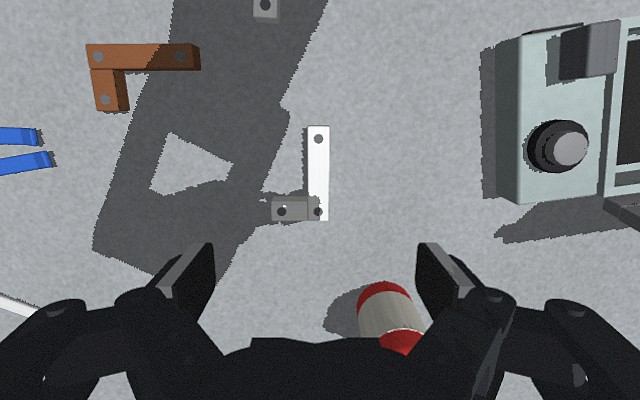

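Bracket 1 runs from its free end at (318,126) to the corner at (329,220), with the leg going left to (272,208), so it is mirrored. I'll measure from these corners.

```bash

sed -i 's/x0,x1,y0,y1=xs.min()-8,xs.max()+9,ys.min()-8,ys.max()+9/x0,x1,y0,y1=max(xs.min()-8,0),xs.max()+9,max(ys.min()-8,0),ys.max()+9/' h.py
python3 - <<'E'
from h import *
p=read_camera("wrist")
W=plane(p,[[308,126],[329,126],[329,220],[272,220],[272,198]],.02); print(W.round(4))
d=W[1]-W[2]; print(np.linalg.norm(d),np.degrees(np.arctan2(d[1],d[0])))
h=d/np.linalg.norm(d); mid=(W[1]+W[2])/2+.01*np.array([h[1],-h[0],0])*-1; mid2=(W[0]+W[1])/2-.045*h;print(mid,mid2)
u=h[:2]; a=np.degrees(np.arctan2(u[1],u[0]))
g=mid2+.028*h
f=go([g[0],g[1],.06],(0,0,-1),yaw(a)); f2=go([g[0],g[1],.021],(0,0,-1),yaw(a),f)
E
```

```text
[[ 0.5085 -0.3451  0.02  ]
 [ 0.513  -0.3269  0.02  ]
 [ 0.5993 -0.3474  0.02  ]
 [ 0.5861 -0.4006  0.02  ]
 [ 0.565  -0.3945  0.02  ]]
0.08876333800509369 166.63840525932898
[ 0.5538505  -0.34687126  0.02      ] [ 0.55449964 -0.34636976  0.02      ]
row [-0.001, 0.002, -0.011] [2.87, 0.23, 13.92]
row [0.0, 0.0, 0.0] [0.0, 0.0, 3.9]
```

```bash
python3 -m jog '[[0,0,-0.01,2.9,0.2,5,-0.3],[0,0,-0.01,2.9,0.2,10,-0.3],[0,0,-0.01,2.9,0.2,14,-0.3],[0,0,-0.01,2.9,0.2,16.5,-0.3],[0,0,-0.01,2.9,0.2,17.7,-0.3],[0,0,-0.01,2.9,0.2,17.7,1],[0,0,-0.01,2.9,0.2,17.7,1],[0,0,-0.01,2.9,0.2,17.7,1]]' 70
python3 -m jog '[[0,0,0,0,0,0,1],[0,0,0,0,0,0,1],[0,0,0,0,0,-2,1],[0,0,0,0,0,-6,1],[0,0,0,0,0,-12,1],[0,0,0.18,0,0,-16,1],[0,0,0.36,0,0,-18,1],[0,0,0.54,0,0,-18,1]]'
python3 - <<'E'
from h import *
print(r.read_state()["joint_pos"].round(1))
E
```

```text
clock: 7.45
tool_pos: [0.5278, -0.341, 0.0238]
orientation: [-179.9, 0.2, 166.6]
ft_force: [-0.9, 0.7, 4.4]
opening: 0.214
clock: 8.45
tool_pos: [0.5276, -0.3409, 0.2062]
orientation: [180.0, 0.4, 135.3]
ft_force: [0.1, -0.4, -2.6]
opening: 0.213
[-43.7  19.   86.7   0.   73.9 -89. ]
```

```bash
python3 -m jog '[[0,0,0.18,0,0,0,1],[0,0,0.36,0,0,0,1],[0,0,0.54,0,0,0,1],[0,0,0.72,0,0,0,1],[0,0,0.9,0,0,0,1],[0,0,1.08,0,0,0,1],[0,0,1.26,0,0,0,1],[0,0,1.44,0,0,0,1]]'
python3 -m jog '[[0,0,0.18,0,0,0,1],[0,0,0.36,0,0,0,1],[0,0,0.54,0,0,0,1],[0,0,0.72,0,0,0,1],[0,0,0.9,0,0,0,1],[0,0,1.08,0,0,0,1],[0,0,1.26,0,0,0,1],[0,0,1.44,0,0,0,1]]'
python3 - <<'E'
from h import *
print(r.read_state()["joint_pos"].round(1))
t=np.radians(86); a=-46
z=yaw(a)*np.sin(t)-[0,0,np.cos(t)]
f=go([.55,-.35,.2],z,yaw(a)*np.cos(t)+[0,0,np.sin(t)])
E
```

```text
clock: 9.45
tool_pos: [0.5265, -0.3399, 0.2031]
orientation: [179.9, 0.0, 52.8]
ft_force: [0.3, 0.3, -1.3]
opening: 0.211
clock: 10.45
tool_pos: [0.5265, -0.3399, 0.2031]
orientation: [180.0, -0.1, -29.7]
ft_force: [-0.1, -0.2, -1.9]
opening: 0.211
[-43.7  19.2  86.8   0.   73.8  76.1]
row [-0.213, 1.488, 0.228] [2.54, -0.29, 0.32]
```

```bash
python3 -m jog '[[-0.025,0.18,0.028,0.3,0,0,1],[-0.05,0.36,0.056,0.6,0,0,1],[-0.08,0.55,0.084,1,0,0,1],[-0.105,0.74,0.112,1.5,0,0,1],[-0.13,0.93,0.14,2,0,0,1],[-0.16,1.11,0.17,2.5,0,0,1],[-0.19,1.3,0.2,2.5,0,0.3,1],[-0.213,1.488,0.228,2.5,-0.3,0.3,1]]'
python3 - <<'E'
from h import *
print(r.read_state()["joint_pos"].round(1))
t=np.radians(86); a=-46
z=yaw(a)*np.sin(t)-[0,0,np.cos(t)]
f=go([.55,-.35,.09],z,yaw(a)*np.cos(t)+[0,0,np.sin(t)])
p=read_camera("scene");save(p,"s1")
E
```

```text
clock: 11.45
tool_pos: [0.5637, -0.3208, 0.1982]
orientation: [-178.6, -52.3, -36.1]
ft_force: [0.3, -0.1, -1.9]
opening: 0.213
[-43.5   3.5 122.1  71.4   7.7  14.2]
row [-0.187, 0.588, 0.055] [-8.18, 3.33, 7.03]
```

View pics/s1.png

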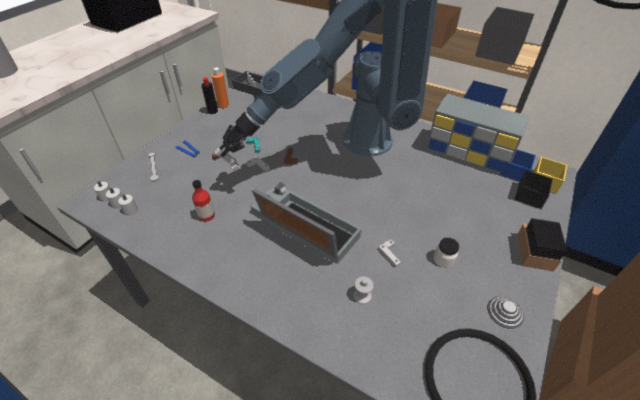

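```bash
python3 -m jog '[[-0.19,0.59,0.055,0,0,0,1],[-0.19,0.59,0.055,0,0,0,1],[-0.19,0.59,0.055,0,0,0,1],[-0.19,0.59,0.055,0,0,0,1],[-0.19,0.59,0.055,0,0,0,1],[-0.19,0.59,0.055,0,0,0,1],[-0.19,0.59,0.055,0,0,0,1],[-0.19,0.59,0.055,0,0,0,1]]'
python3 - <<'E'
from h import *
print(r.read_state()["joint_pos"].round(1))
t=np.radians(86); a=-46
z=yaw(a)*np.sin(t)-[0,0,np.cos(t)]
f=go([.55,-.35,.09],z,yaw(a)*np.cos(t)+[0,0,np.sin(t)])
E
```

```text
clock: 12.5
tool_pos: [0.5633, -0.3223, 0.1995]
orientation: [178.8, -86.5, -45.2]
ft_force: [1.7, -0.1, -1.2]
opening: 0.214
[-34.9  24.8 126.8 193.4  58.7 -96.4]
row [0.007, -0.008, 0.001] [-10.87, 2.85, 1.76]
```

```bash
python3 -m jog '[[0,0,0,-2.5,0.7,0.4,1],[0,0,0,-5,1.4,0.8,1],[0,0,0,-7.5,2.1,1.2,1],[0,0,0,-10,2.8,1.7,1],[0,0,0,-11.3,2.8,1.7,1],[0,0,0,-11.6,2.8,1.7,1],[0,0,0,-11.9,2.8,1.7,1],[0,0,0,-12.2,2.8,1.7,1]]'
python3 - <<'E'
from h import *
print(r.read_state()["joint_pos"].round(1))
p=read_camera("top")
g=cv2.resize(p["pixels"][130:260,390:560],None,fx=4,fy=4,interpolation=cv2.INTER_CUBIC)
q=read_camera("scene")
g2=cv2.resize(q["pixels"][110:230,150:300],None,fx=4,fy=4,interpolation=cv2.INTER_CUBIC)
cv2.imwrite("pics/st.png",cv2.resize(np.hstack([g[:480,:600],g2[:480]]),None,fx=.66,fy=.66)[:,:,::-1])
E
```

```text
clock: 13.5
tool_pos: [0.5493, -0.3474, 0.0755]
orientation: [178.6, -86.1, -44.8]
ft_force: [-1.3, 0.1, -1.1]
opening: 0.211
[-39.8  46.3 120.9 186.7  73.4 -91.6]
```

View pics/st.png

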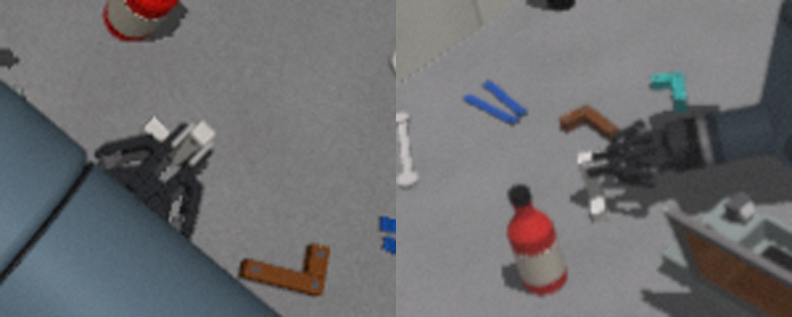

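The bracket is held upright in the jaws, its leg end almost on the bench and the bottle about 90 mm away. I lower it until it touches and release.

```bash
python3 -m jog '[[0,0,0,-0.1,0,0,1],[0,0,0,-0.2,0,0,1],[0,0,0,-0.2,0,0,1],[0,0,0,-0.2,0,0,1],[0,0,0,-0.2,0,0,1],[0,0,0,-0.2,0,0,1],[0,0,0,-0.2,0,0,1],[0,0,0,-0.2,0,0,1]]'
```

```text
clock: 14.6
tool_pos: [0.549, -0.3478, 0.0744]
orientation: [178.3, -86.3, -44.6]
ft_force: [-2.3, 0.8, 4.7]
opening: 0.214
```

```bash
python3 -m jog '[[0,0,0,0,0,0,0.3],[0,0,0,0,0,0,0],[0,0,0,0,0,0,0],[0,0,0,0,0,0,0],[0,0,0,0,0,-2.5,0],[0,0,0,0,0,-6,0],[0,0,0,0,0,-10,0],[0,0,0,4,0,-10,0]]'
python3 -m jog '[[0,0,0,5,0,0,0],[0,0,0,10,0,0,0],[0,0,0,13,0,0,0],[0,-0.15,0,13,0,0,0],[0,-0.33,0,13,0,0,0],[0,-0.5,0,13,0,0,0],[0,-0.7,0,13,0,0,0],[0,-0.85,0,13,0,0,0]]'
python3 - <<'E'
from h import *
print(r.read_state()["joint_pos"].round(1))
p=look("w3",.09)
a=-45
f=go([.549,-.348,.2],(0,0,-1),yaw(a))
E
```

```text
clock: 15.6
tool_pos: [0.4781, -0.274, 0.1126]
orientation: [176.7, -85.1, -42.9]
ft_force: [1.2, -0.8, 0.5]
opening: 0.499
clock: 16.6
tool_pos: [0.4801, -0.3007, 0.1963]
orientation: [-179.6, -53.9, -45.4]
ft_force: [-1.5, -0.4, -2.0]
opening: 0.499
[ -43.4   -6.3  133.   245.2    1.3 -154.1]
net 0.97 [ 0.4245 -0.4967  0.0228]
p 0.73 area 1813 sat 139.0 val 110.0 [(0.613, 1.0, 0.4178, -0.4107, 91.7), (0.607, -1.0, 0.4479, -0.454, 145.6)]
row [-0.003, -0.94, -0.016] [5.22, -1.87, 6.34]
```

View pics/w3.png

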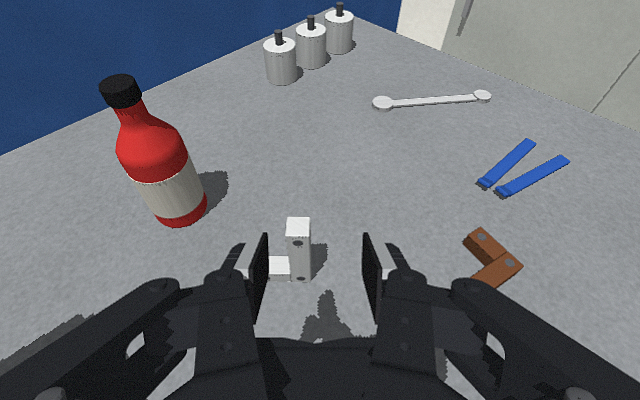

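Bracket 1 stands at (299,245), clear of the bottle at (165,170). Joint 4 is at its limit near the wrist singularity, so I unwind it by going round the left side.

```bash
cat >> h.py <<'E'
def tilt(pos,a,t,frm=None):
    """tool pointing t deg from down towards yaw a, tool x up-ish"""
    t=np.radians(t); return go(pos,yaw(a)*np.sin(t)-[0,0,np.cos(t)],yaw(a)*np.cos(t)+[0,0,np.sin(t)],frm)
E
python3 - <<'E'
from h import *
P,Q=pose()
f=tilt([.48,-.30,.21],-35,80)
f=tilt([.48,-.30,.21],-5,62,f)
f=tilt([.50,-.30,.21],0,30,f)
f=tilt([.549,-.348,.21],-45,0,f)
E
```

```text
row [0.17, 0.454, -0.083] [1.17, -0.29, -0.92]
row [0.497, -0.307, -0.171] [0.0, 0.0, 0.0]
row [0.064, -0.558, -0.061] [0.94, -0.17, 1.76]
row [-0.206, -0.496, 0.767] [4.24, 4.8, 2.45]
```

```bash
python3 -m jog '[[0.06,0.15,-0.03,1.2,-0.3,-0.9,0],[0.11,0.3,-0.05,1.2,-0.3,-0.9,0],[0.17,0.454,-0.083,1.2,-0.3,-0.9,0],[0.17,0.454,-0.083,1.2,-0.3,-0.9,0],[0.17,0.454,-0.083,1.2,-0.3,-0.9,0],[0.17,0.454,-0.083,1.2,-0.3,-0.9,0],[0.17,0.454,-0.083,1.2,-0.3,-0.9,0],[0.17,0.454,-0.083,1.2,-0.3,-0.9,0]]'
python3 - <<'E'
from h import *
print(r.read_state()["joint_pos"].round(1))
f=tilt([.48,-.30,.21],-5,62)
E
```

```text
clock: 17.75
tool_pos: [0.4809, -0.2997, 0.2105]
orientation: [179.8, -79.9, -34.7]
ft_force: [0.2, 0.0, 0.4]
opening: 0.506
[-54.3   7.1 142.  155.1  51.1 -77.3]
row [0.495, -0.305, -0.171] [-0.06, 0.08, -0.05]
```

```bash
python3 -m jog '[[0.1,-0.06,-0.03,0,0,0,0],[0.2,-0.12,-0.07,0,0,0,0],[0.3,-0.18,-0.1,0,0,0,0],[0.4,-0.24,-0.14,0,0,0,0],[0.495,-0.305,-0.171,0,0,0,0],[0.495,-0.305,-0.171,0,0,0,0],[0.495,-0.305,-0.171,0,0,0,0],[0.495,-0.305,-0.171,0,0,0,0]]'
python3 -m jog '[[0.01,-0.1,-0.01,0.2,0,0.3,0],[0.02,-0.2,-0.02,0.4,0,0.6,0],[0.03,-0.3,-0.03,0.6,-0.1,1,0],[0.04,-0.4,-0.04,0.8,-0.1,1.4,0],[0.06,-0.56,-0.06,0.9,-0.2,1.8,0],[0.06,-0.56,-0.06,0.9,-0.2,1.8,0],[0.06,-0.56,-0.06,0.9,-0.2,1.8,0],[0.06,-0.56,-0.06,0.9,-0.2,1.8,0]]'
python3 - <<'E'
from h import *
print(r.read_state()["joint_pos"].round(1))
f=tilt([.520,-.320,.21],-45,0)
E
```

```text
clock: 18.75
tool_pos: [0.4813, -0.2978, 0.2098]
orientation: [179.8, -62.0, -4.7]
ft_force: [-0.4, -0.3, -0.0]
opening: 0.5
clock: 19.75
tool_pos: [0.5004, -0.2979, 0.2084]
orientation: [179.9, -29.9, -0.0]
ft_force: [0.2, 0.9, -0.8]
opening: 0.503
[-55.1   0.9 112.6  30.9  52.6  18.8]
row [-0.204, -0.495, 0.766] [1.78, 2.21, 0.84]
```

```bash
python3 -m jog '[[-0.03,-0.08,0.13,0.3,0.4,0.1,0],[-0.07,-0.16,0.25,0.6,0.8,0.2,0],[-0.1,-0.24,0.38,0.9,1.2,0.4,0],[-0.14,-0.33,0.51,1.2,1.6,0.5,0],[-0.17,-0.41,0.64,1.5,2,0.7,-0.4],[-0.204,-0.495,0.766,1.8,2.2,0.8,-0.4],[-0.204,-0.495,0.766,1.8,2.2,0.8,-0.4],[-0.204,-0.495,0.766,1.8,2.2,0.8,-0.4]]'
python3 - <<'E'
from h import *
print(r.read_state()["joint_pos"].round(1))
p=read_camera("wrist"); save(p,"w4"); c=np.array([.5575,-.3565,.09])
u,v=yaw(-45)*.01,yaw(45)*.01
print(proj(p,[c+u+v,c+u-v,c-u-v,c-u+v]).round(0))
f=tilt([.5575,-.3565,.12],-45,0); f=tilt([.5575,-.3565,.074],-45,0,f)
E
```

```text
clock: 20.75
tool_pos: [0.5201, -0.3205, 0.2109]
orientation: [179.9, -0.1, -44.8]
ft_force: [-0.3, -0.9, 0.2]
opening: 0.7
[-42.7  16.9  88.9  -0.1  74.2  92.1]
[[298. 109.]
 [326. 109.]
 [326. 137.]
 [298. 137.]]
row [0.001, -0.001, 0.002] [5.19, -0.11, 9.12]
row [0.0, 0.0, 0.0] [0.0, 0.0, 4.6]
```

View pics/w4.png

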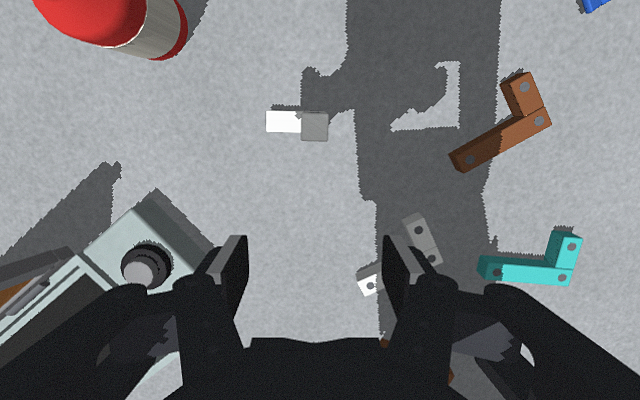

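The standing bracket's top face is at (315,126), 3 px from the prediction, which means a correction of about 2 mm.

```bash
python3 -m jog '[[0,0,0,1.6,-0.1,0,-0.4],[0,0,0,3.3,0,0,-0.4],[0,0,0,4.95,0.1,0,-0.4],[0,0,0,4.95,0.1,4,-0.4],[0,0,0,4.95,0.1,8,-0.4],[0,0,0,4.95,0.1,12,-0.4],[0,0,0,4.95,0.1,13.7,-0.4],[0,0,0,4.95,0.1,13.7,1]]'
python3 -m jog '[[0,0,0,0,0,0,1],[0,0,0,0,0,0,1],[0,0,0,0,0,0,1],[0,0,0,0,0,-2,1],[0,0,0,0,0,-5,1],[0,0,0,0,0,-8,1],[0,0,0,0,0,-10,1],[0,0,0,0,0,-10,1]]'
python3 - <<'E'
from h import *
print(r.read_state()["joint_pos"].round(1))
f=tilt([.53,-.34,.17],-15,40); f=tilt([.53,-.34,.17],-30,68,f)
E
```

```text
clock: 21.8
tool_pos: [0.5543, -0.3565, 0.0742]
orientation: [179.9, 0.0, -44.9]
ft_force: [0.3, -0.2, -0.4]
opening: 0.507
clock: 22.8
tool_pos: [0.5561, -0.3574, 0.1775]
orientation: [179.9, -0.3, -44.9]
ft_force: [-0.4, -0.3, -1.7]
opening: 0.224
[-42.9  24.7  82.6  -0.2  72.4  92.1]
row [0.186, 0.677, -0.5] [-3.08, 0.61, 0.73]
row [-0.214, 0.486, 0.155] [0.0, 0.0, 0.0]
```

```bash
python3 -m jog '[[0.03,0.11,-0.08,-0.5,0,0,1],[0.06,0.22,-0.16,-1,0,0,1],[0.09,0.33,-0.24,-1.5,0.1,0,1],[0.12,0.44,-0.33,-2,0.3,0.2,1],[0.15,0.56,-0.41,-2.5,0.5,0.5,1],[0.186,0.677,-0.5,-3,0.6,0.7,1],[0.186,0.677,-0.5,-3,0.6,0.7,1],[0.186,0.677,-0.5,-3,0.6,0.7,1]]'
python3 - <<'E'
from h import *
print(r.read_state()["joint_pos"].round(1))
f=tilt([.53,-.345,.14],-10,65); f=tilt([.53,-.345,.042],-10,65,f)
E
```

```text
clock: 23.8
tool_pos: [0.5282, -0.3388, 0.1656]
orientation: [-179.7, -39.6, -15.3]
ft_force: [0.5, 1.1, -0.5]
opening: 0.222
[-55.4   6.4 116.6  47.3  34.4  15.1]
row [0.068, 0.443, -0.058] [-1.37, 0.57, 2.19]
row [0.0, 0.0, 0.0] [-8.88, -0.0, 4.14]
```

```bash
python3 -m jog '[[0.02,0.11,-0.01,-0.4,0.2,0.6,1],[0.03,0.22,-0.03,-0.7,0.3,1.1,1],[0.05,0.33,-0.04,-1,0.5,1.7,1],[0.068,0.443,-0.058,-1.4,0.6,2.2,1],[0.068,0.443,-0.058,-1.4,0.6,2.2,1],[0.068,0.443,-0.058,-1.4,0.6,2.2,1],[0.068,0.443,-0.058,-1.4,0.6,2.2,1],[0.068,0.443,-0.058,-1.4,0.6,2.2,1]]'
python3 -m jog '[[0,0,0,-2.2,0,1,1],[0,0,0,-4.4,0,2.1,1],[0,0,0,-6.6,0,3.1,1],[0,0,0,-7.7,0,3.6,1],[0,0,0,-8.2,0,3.85,1],[0,0,0,-8.6,0,4,1],[0,0,0,-8.9,0,4.1,1],[0,0,0,-8.9,0,4.1,1]]'
python3 - <<'E'
from h import *
print(r.read_state()["joint_pos"].round(1))
E
```

```text
clock: 24.8
tool_pos: [0.5321, -0.3464, 0.1433]
orientation: [179.4, -65.2, -9.3]
ft_force: [-0.1, -0.5, -0.5]
opening: 0.219
clock: 25.8
tool_pos: [0.5314, -0.3469, 0.0445]
orientation: [179.5, -65.2, -9.5]
ft_force: [0.2, 0.5, -1.2]
opening: 0.224
[-65.9  34.5 121.3 111.3  53.8 -65.4]
```

```bash
python3 -m jog '[[0,0,0,-0.14,0,0.06,1],[0,0,0,-0.27,0,0.13,1],[0,0,0,-0.27,0,0.13,1],[0,0,0,-0.27,0,0.13,0.5],[0,0,0,-0.27,0,0.13,0.2],[0,0,0,-0.27,0,0.13,-0.1],[0,0,0,-0.27,0,0.13,-0.3],[0,0,0,-0.27,0,0.13,-0.3]]'
python3 -m jog '[[0,0,0,0,0,-3,-0.3],[0,0,0,0,0,-7,-0.3],[0,0,0,0,0,-11,-0.3],[0,0,0,4,0,-12,-0.3],[0,0,0,8,0,-12,-0.3],[0,-0.15,0,8,0,-12,-0.3],[0,-0.3,0,8,0,-12,-0.3],[0,-0.45,0,8,0,-12,-0.3]]'
python3 - <<'E'
from h import *
print(r.read_state()["joint_pos"].round(1))
look("w5",.02)
f=tilt([.50,-.29,.21],-10,0)
E
```

```text
clock: 26.8
tool_pos: [0.5312, -0.3466, 0.0409]
orientation: [179.6, -65.2, -9.6]
ft_force: [-0.1, 0.4, 0.5]
opening: 0.65
clock: 27.8
tool_pos: [0.4572, -0.3324, 0.1642]
orientation: [179.9, -40.4, -9.7]
ft_force: [-0.1, 1.0, -0.5]
opening: 0.648
[-65.5   0.5 123.6  51.6  43.2  -0.8]
net 0.55 [ 0.6954 -0.314   0.077 ]
net 0.46 [ 0.566  -0.1521  0.0592]
p 0.59 area 872 sat 123.0 val 107.0 [(0.611, 1.0, 0.4218, -0.529, 38.9), (0.603, -1.0, 0.4207, -0.528, 36.6)]
row [-0.001, -0.713, 0.009] [5.51, -4.84, -1.22]
```

```bash
python3 -m jog '[[0,-0.12,0,1,-0.8,-0.2,-0.3],[0,-0.24,0,2,-1.6,-0.4,-0.3],[0,-0.36,0,3,-2.4,-0.6,-0.3],[0,-0.48,0,4,-3.2,-0.8,-0.3],[0,-0.6,0,5,-3.8,-1,-0.3],[0,-0.713,0,5.5,-3.8,-1.2,-0.3],[0,-0.713,0,5.5,-3.8,-1.2,-0.3],[0,-0.713,0,5.5,-3.8,-1.2,-0.3]]'
cat >> h.py <<'E'
def blobs(p,z,lo=800,near=None,v=150):
    hsv=cv2.cvtColor(p["pixels"],cv2.COLOR_RGB2HSV); m=((hsv[...,2]>v)&(hsv[...,1]<30)).astype(np.uint8)
    n,l,st,ce=cv2.connectedComponentsWithStats(m)
    for i in range(1,n):
        if lo<st[i,4]<9000: print(ce[i].round(),st[i,4],[tuple(map(float,a)) for a in fitL(p,l==i,z)])
E
python3 - <<'E'
from h import *
print(r.read_state()["joint_pos"].round(1))
p=read_camera("wrist"); save(p,"w5"); blobs(p,.02,v=225)
E
```

```text
clock: 28.95
tool_pos: [0.4961, -0.2993, 0.206]
orientation: [-179.7, 0.3, -9.6]
ft_force: [-0.6, 0.6, -0.1]
opening: 0.649
[-42.9  13.6  93.6   0.2  73.2  56.7]
[333.  63.] 808 [(0.597, 1.0, 0.5904, -0.3272, 260.7), (0.594, -1.0, 0.5867, -0.3495, 81.4)]
[363.  90.] 1535 [(0.786, 1.0, 0.5775, -0.3563, 170.9), (0.786, -1.0, 0.5774, -0.3561, 170.7)]
```

View pics/w5.png

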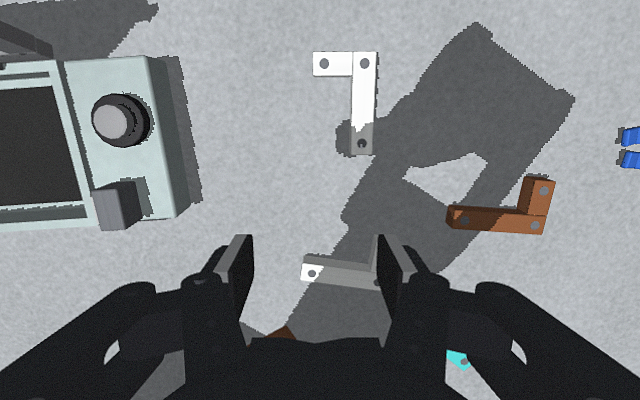

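Bracket 1 now lies right-handed, with its free end at (362,155) and its leg at (330,64) going left. I measure it and pick it up.

```bash
python3 - <<'E'
from h import *
p=read_camera("wrist")
W=plane(p,[[351,155],[373,155],[376,52],[313,52],[313,75]],.02); 
d=W[1]-W[2]; print(W.round(4),np.linalg.norm(d),np.degrees(np.arctan2(d[1],d[0])))
h=d/np.linalg.norm(d); m1=(W[0]+W[1])/2-.045*h; print(m1)
a=np.degrees(np.arctan2(h[1],h[0])); g=m1+.004*h
f=tilt([g[0],g[1],.1],a,0)
E
python3 -m jog '[[0,0,-0.18,0,0,0,-0.4],[0,0,-0.36,0,0,0,-0.4],[0,0,-0.54,0,0,0,-0.4],[0,0,-0.72,0,0,0,-0.4],[0,0,-0.9,0,0,0,-0.4],[0,0,-1.08,0,0,0,-0.4],[0,0,-1.26,0,0,0,-0.4],[0,0,-1.44,0,0,0,-0.4]]'
python3 -m jog '[[0,0,-0.18,0,0,0,-0.4],[0,0,-0.36,0,0,0,-0.4],[0,0,-0.54,0,0,0,-0.4],[0,0,-0.72,0,0,0,-0.4],[0,0,-0.9,0,0,0,-0.4],[0,0,-1.08,0,0,0,-0.4],[0,0,-1.26,0,0,0,-0.4],[0,0,-1.44,0,0,0,-0.4]]'
```

```text
[[ 0.5076 -0.3361  0.02  ]
 [ 0.5041 -0.3563  0.02  ]
 [ 0.5923 -0.3698  0.02  ]
 [ 0.6015 -0.3163  0.02  ]
 [ 0.583  -0.3131  0.02  ]] 0.08921630561942827 171.3114918732082
[ 0.55032736 -0.35299924  0.02      ]
row [0.006, 0.006, 3.124] [5.89, 4.37, 10.66]
clock: 30.05
tool_pos: [0.4964, -0.3002, 0.2079]
orientation: [-179.8, -0.1, 73.1]
ft_force: [0.2, 0.9, -0.3]
opening: 0.705
clock: 31.05
tool_pos: [0.4964, -0.3002, 0.208]
orientation: [179.9, -0.2, 155.6]
ft_force: [-0.7, 0.1, 0.2]
opening: 0.703
```

```bash
python3 - <<'E'
from h import *
f=tilt([.547,-.3525,.10],170.7,0); f=tilt([.547,-.3525,.022],170.7,0,f)
E
```

```text
row [0.002, -0.003, -0.263] [-6.8, -2.69, 10.77]
row [0.0, 0.0, 0.0] [0.0, 0.0, 7.8]
```

```bash
python3 -m jog '[[0,0,-0.13,-3.4,-1.4,3,-0.4],[0,0,-0.263,-6.8,-2.7,6,-0.4],[0,0,-0.263,-6.8,-2.7,10.8,-0.4],[0,0,-0.263,-6.8,-2.7,15,-0.4],[0,0,-0.263,-6.8,-2.7,18.4,-0.4],[0,0,-0.263,-6.8,-2.7,18.5,-0.4],[0,0,-0.263,-6.8,-2.7,18.5,1],[0,0,-0.263,-6.8,-2.7,18.5,1]]' 70
python3 -m jog '[[0,0,0,0,0,0,1],[0,0,0,0,0,0,1],[0,0,0,0,0,-2,1],[0,0,0,0,0,-6,1],[0,0,0,0,0,-10,1],[0,0,0,0,0,-12,1],[0,0,0,0,0,-12,1],[0,0,0,0,0,-12,1]]'
python3 - <<'E'
from h import *
T=case(-.004,-.095,0); print(T)
f=tilt([T[0],T[1],.14],CY+180,0); f=tilt([T[0],T[1],.032],CY+180,0,f)
E
```

```text
clock: 32.05
tool_pos: [0.5481, -0.3543, 0.0254]
orientation: [-180.0, -0.0, 170.4]
ft_force: [-0.4, -0.3, 1.2]
opening: 0.277
clock: 33.05
tool_pos: [0.5466, -0.3526, 0.1413]
orientation: [179.9, -0.3, 170.4]
ft_force: [-0.7, 0.2, -1.8]
opening: 0.21
[ 0.5575844 -0.046133   0.       ]
row [0.003, -0.006, -0.069] [4.05, 30.4, 0.23]
row [0.0, 0.0, 0.0] [0.0, 0.0, 10.8]
```

```bash
python3 -m jog '[[0,0,-0.01,0.7,5,0,1],[0,0,-0.02,1.4,10.5,0,1],[0,0,-0.03,2.1,16,0,1],[0,0,-0.04,2.8,21.5,0,1],[0,0,-0.06,3.5,26.5,0.2,1],[0,0,-0.069,4,30.4,0.2,1],[0,0,-0.069,4,30.4,0.2,1],[0,0,-0.069,4,30.4,0.2,1]]'
python3 - <<'E'
from h import *
print(r.read_state()["joint_pos"].round(1))
p=read_camera("wrist"); save(p,"w6")
T=case(-.004,-.095,0)
f=tilt([T[0],T[1],.14],CY+180,0); f=tilt([T[0],T[1],.032],CY+180,0,f)
E
```

```text
clock: 34.05
tool_pos: [0.5582, -0.0471, 0.1401]
orientation: [179.9, -0.3, 174.3]
ft_force: [0.8, -0.8, -1.8]
opening: 0.21
[ -17.    15.8   99.2    0.    65.3 -101.3]
row [0.001, -0.005, -0.0] [0.1, 0.14, 0.04]
row [0.0, 0.0, 0.0] [0.0, 0.0, 10.8]
```

View pics/w6.png

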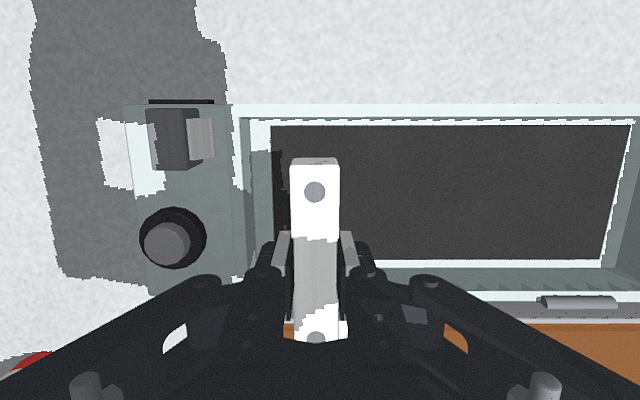

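The tray lies well below the held bracket, with its inner front-right rim corner at about (240,118). I check the case frame against that corner while lowering.

```bash
python3 - <<'E'
from h import *
p=read_camera("wrist")
for uv,z in (([240,118],.045),([271,126],.008),([631,122],.008),([600,260],.008)):
    W=plane(p,[uv],z)[0]-C0; print(uv,W@yaw(CY),W@yaw(CY+90))
E
python3 -m jog '[[0,0,0,0,0.1,3,1],[0,0,0,0,0.1,6,1],[0,0,0,0,0.1,9,1],[0,0,0,0,0.1,10.4,1],[0,0,0,0,0.1,10.8,1],[0,0,0,0,0.1,10.9,1],[0,0,0,0,0.1,10.9,1],[0,0,0,0,0.1,10.9,1]]'
```

```text
[240, 118] -0.059962174171462525 -0.1453926900548329
[271, 126] -0.05275081536424086 -0.1304273146595485
[631, 122] -0.055380769445411586 0.13948641426451283
[600, 260] 0.05743892164679945 0.1406997130079533
clock: 35.15
tool_pos: [0.5595, -0.0465, 0.0336]
orientation: [180.0, -0.1, 174.3]
ft_force: [-2.2, -2.1, 6.1]
opening: 0.213
```

```bash
python3 -m jog '[[0,0,0,0,0,0,0.4],[0,0,0,0,0,0,0.2],[0,0,0,0,0,0,0.2],[0,0,0,0,0,-3,0.2],[0,0,0,0,0,-8,0.2],[0,0,0,0,0,-14,-0.2],[0,0,0,0,5,-16,-0.4],[0,0,0,0,10,-16,-0.4]]'
python3 - <<'E'
from h import *
p=read_camera("wrist"); save(p,"w7"); blobs(p,.028,v=200)
p=read_camera("top"); 
m=silver(p).astype(np.uint8); n,l,st,ce=cv2.connectedComponentsWithStats(m)
for i in range(1,n):
    if 100<st[i,4]<600 and 150<ce[i][1]<330 and 180<ce[i][0]<520: print(ce[i].round(),st[i],[tuple(map(float,a)) for a in fitL(p,l==i)])
E
```

```text
clock: 36.15
tool_pos: [0.5709, 0.054, 0.1957]
orientation: [179.9, 0.1, 174.2]
ft_force: [0.2, 0.2, -0.8]
opening: 0.696
[110. 139.] 3541 [(0.563, -1.0, 0.5369, -0.1245, 16.6), (0.535, 1.0, 0.531, -0.1143, 353.7)]
[355. 180.] 2779 [(0.183, 1.0, 0.6289, 0.0396, 83.9), (0.177, -1.0, 0.631, 0.0583, 264.3)]
[316. 257.] 1079 [(0.417, 1.0, 0.6543, 0.0617, 85.0), (0.415, -1.0, 0.6543, 0.0599, 264.5)]
[612. 333.] 2308 [(0.599, 1.0, 0.765, 0.3312, 228.4), (0.597, -1.0, 0.7876, 0.3559, 47.4)]
[219. 190.] [203 177  29  30 252] [(0.82, -1.0, 0.5493, 0.336, 63.7), (0.504, 1.0, 0.5481, 0.3362, 59.8)]
[448. 245.] [429 235  35  20 256] [(0.8, 1.0, 0.3827, -0.3118, 71.8), (0.523, -1.0, 0.3839, -0.312, 74.0)]
```

View pics/w7.png

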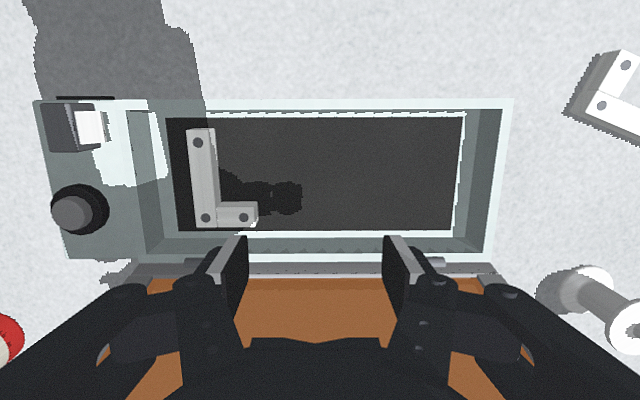

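Bracket 1 is flat in the tray and reads as an L, with its arm at (202,170) and its leg going right to (255,213). Next is the near-right bracket, which needs no flip.

```bash
python3 - <<'E'
from h import *
f=tilt([.383,-.312,.16],71.8,0); f=tilt([.383,-.312,.022],71.8,0,f)
E
python3 -m jog '[[0,0,0,3,-5,0,-0.4],[0,0,0.1,6,-10,0,-0.4],[0,0,0.2,9,-15,0,-0.4],[0,0,0.35,11,-20,0,-0.4],[0,0,0.5,13,-25,0,-0.4],[0,0,0.65,14,-29,0,-0.4],[0,0,0.8,15,-33,0,-0.4],[0,0,0.95,15,-36,0,-0.4]]'
python3 - <<'E'
from h import *
f=tilt([.383,-.312,.12],71.8,0); f=tilt([.383,-.312,.022],71.8,0,f); print(r.read_state()["joint_pos"].round(1))
E
```

```text
row [-0.0, -0.004, 1.794] [15.02, -38.57, 3.25]
row [0.0, 0.0, 0.0] [0.0, 0.0, 13.8]
clock: 37.25
tool_pos: [0.3828, -0.2917, 0.1924]
orientation: [-179.8, -0.2, 119.5]
ft_force: [-0.3, 0.2, 0.8]
opening: 0.698
row [-0.004, -0.002, 0.832] [-1.8, -0.97, 7.24]
row [0.0, 0.0, 0.0] [0.0, 0.0, 9.8]
[-5.140e+01  2.000e+00  1.083e+02 -1.000e-01  6.990e+01 -8.090e+01]
```

```bash
python3 -m jog '[[0,0,0.18,-0.9,-0.5,1,-0.3],[0,0,0.36,-1.8,-1,3,-0.3],[0,0,0.54,-1.8,-1,5,-0.3],[0,0,0.72,-1.8,-1,7,-0.3],[0,0,0.832,-1.8,-1,7,-0.3],[0,0,0.832,-1.8,-1,7,-0.3],[0,0,0.832,-1.8,-1,7,-0.3],[0,0,0.832,-1.8,-1,7,-0.3]]'
python3 - <<'E'
from h import *
look("w8"); p=read_camera("wrist"); blobs(p,.02,v=225)
f=tilt([.383,-.312,.022],71.8,0)
E
```

```text
clock: 38.25
tool_pos: [0.3843, -0.3106, 0.1229]
orientation: [-179.8, -0.0, 72.3]
ft_force: [-0.0, -0.1, -0.1]
opening: 0.652
net 0.73 [ 0.445  -0.5015  0.0155]
net 0.62 [ 0.2984 -0.2356  0.0198]
net 0.59 [ 0.3855 -0.3233  0.0218]
net 0.58 [ 0.3096 -0.383   0.0172]
p 0.8 area 5059 sat 4.0 val 178.0 [(0.914, 1.0, 0.3834, -0.3095, 71.8), (0.654, -1.0, 0.3837, -0.3099, 73.0)]
p 0.73 area 431 sat 135.0 val 102.0 [(0.458, 1.0, 0.4464, -0.4953, 136.2), (0.458, -1.0, 0.4486, -0.4978, 137.3)]
p 0.57 area 6579 sat 130.0 val 89.0 [(0.865, 1.0, 0.2823, -0.2437, 200.0), (0.608, -1.0, 0.304, -0.1995, 107.8)]
[315. 172.] 1900 [(0.767, 1.0, 0.3957, -0.2743, 251.0), (0.765, -1.0, 0.3601, -0.2671, 163.3)]
row [-0.004, -0.0, 0.008] [-0.19, -0.04, 10.08]
```

```bash
python3 -m jog '[[0,0,0,0.1,0,4,-0.3],[0,0,0,0.1,0,8,-0.3],[0,0,0,0.1,0,9.9,-0.3],[0,0,0,0.1,0,10,-0.3],[0,0,0,0.1,0,10,1],[0,0,0,0.1,0,10,1],[0,0,0,0.1,0,10,1],[0,0,0,0.1,0,10,1]]' 70
python3 -m jog '[[0,0,0,0,0,0,1],[0,0,0,0,0,-3,1],[0,0,0,0,0,-8,1],[0,0,0,0,0,-12,1],[0,0,-0.18,0,0,-13,1],[0,0,-0.36,0,0,-13,1],[0,0,-0.54,0,0,-13,1],[0,0,-0.72,0,0,-13,1]]'
python3 - <<'E'
from h import *
T=case(-.004,-.01,0); print(T)
f=tilt([T[0],T[1],.14],CY+180,0)
E
```

```text
clock: 39.45
tool_pos: [0.385, -0.3102, 0.0241]
orientation: [-179.9, 0.1, 72.2]
ft_force: [-0.6, 0.7, 7.2]
opening: 0.208
clock: 40.45
tool_pos: [0.3846, -0.3094, 0.1531]
orientation: [-179.9, -0.1, 113.8]
ft_force: [-0.6, -0.7, -1.1]
opening: 0.215
[0.56602658 0.03844672 0.        ]
row [-0.001, -0.003, -1.056] [24.5, 30.64, 1.29]
```

```bash
python3 -m jog '[[0,0,-0.15,3.5,4.4,0,1],[0,0,-0.3,7,8.8,0,1],[0,0,-0.45,10.5,13.1,0,1],[0,0,-0.6,14,17.5,0,1],[0,0,-0.75,17.5,21.9,0,1],[0,0,-0.9,21,26.3,0,1],[0,0,-1.056,24.5,30.6,0,1],[0,0,-1.056,24.5,30.6,1,1]]'
python3 - <<'E'
from h import *
T=case(-.004,-.01,0)
f=tilt([T[0],T[1],.033],CY+180,0)
E
```

```text
clock: 41.45
tool_pos: [0.5694, 0.0405, 0.1436]
orientation: [179.9, -0.0, 174.3]
ft_force: [0.1, 0.1, -1.5]
opening: 0.213
row [0.002, -0.001, 0.001] [0.31, -0.26, 11.06]
```

```bash
python3 -m jog '[[0,0,0,0.3,-0.2,4,1],[0,0,0,0.3,-0.2,8,1],[0,0,0,0.3,-0.2,10.3,1],[0,0,0,0.3,-0.2,11,1],[0,0,0,0.3,-0.2,11.2,1],[0,0,0,0.3,-0.2,11.2,1],[0,0,0,0.3,-0.2,11.2,0.4],[0,0,0,0.3,-0.2,11.2,0.2]]'
python3 -m jog '[[0,0,0,0,0,0,0.2],[0,0,0,0,0,-3,0.2],[0,0,0,0,0,-8,0.2],[0,0,0,0,0,-14,-0.2],[0,0,0,0,5,-16,-0.4],[0,0,0,0,10,-16,-0.4],[0,0,0,0,15,-16,-0.4],[0,0,0,0,18,-16,-0.4]]'
python3 - <<'E'
from h import *
print(r.read_state()["joint_pos"].round(1))
p=read_camera("wrist"); save(p,"w9"); blobs(p,.02,v=225)
look("w10",.02)
f=tilt([.535,.31,.2],63,0)
E
```

```text
clock: 42.45
tool_pos: [0.5644, 0.0353, 0.031]
orientation: [179.9, -0.2, 173.9]
ft_force: [0.8, 0.1, -0.2]
opening: 0.397
clock: 43.45
tool_pos: [0.5834, 0.2167, 0.1908]
orientation: [179.9, -0.2, 174.1]
ft_force: [0.5, 0.0, -0.2]
opening: 0.697
[  9.4  19.5  87.9   0.2  72.7 -74.7]
[442. 112.] 3076 [(0.873, -1.0, 0.5485, 0.337, 63.2), (0.62, 1.0, 0.5017, 0.3213, 154.2)]
[104. 163.] 1383 [(0.795, 1.0, 0.5343, 0.0325, 353.7), (0.795, -1.0, 0.564, 0.0289, 173.2)]
[ 22. 201.] 1904 [(0.737, 1.0, 0.5642, -0.0552, 176.1), (0.668, -1.0, 0.6017, -0.0237, 83.9)]
net 0.75 [0.5717 0.0414 0.0304]
net 0.58 [0.6115 0.0863 0.0106]
p 0.75 area 4305 sat 4.0 val 175.0 [(0.704, 1.0, 0.5643, 0.0325, 176.1), (0.534, -1.0, 0.5639, 0.0383, 186.6)]
row [-0.004, -0.004, 1.938] [5.8, 8.99, -0.93]
```

```bash
python3 - <<'E'
from h import *
f=tilt([.561,.362,.15],63,0)
E
python3 -m jog '[[0,0,0.18,0.5,2,0,-0.3],[0,0,0.36,1,4,0,-0.3],[0,0,0.54,1.5,6,0,-0.3],[0,0,0.72,2,8,0,-0.3],[0,0,0.9,2.5,10,0,-0.3],[0,0,1.08,3,12,0,-0.3],[0,0,1.26,3.5,13,0,-0.3],[0,0,1.44,3.7,14,0,-0.3]]'
python3 - <<'E'
from h import *
f=tilt([.561,.362,.15],63,0)
E
```

```text
row [-0.004, -0.004, 1.938] [3.73, 14.43, 4.07]
clock: 44.65
tool_pos: [0.5617, 0.3563, 0.1909]
orientation: [-179.8, -0.1, 91.0]
ft_force: [-0.4, -0.3, -0.0]
opening: 0.649
row [-0.004, -0.0, 0.489] [0.56, -0.05, 4.1]
```

```bash
python3 -m jog '[[0,0,0.16,0.3,0,1,-0.3],[0,0,0.33,0.5,0,2,-0.3],[0,0,0.489,0.5,0,3,-0.3],[0,0,0.489,0.5,0,4,-0.3],[0,0,0.489,0.5,0,4,-0.3],[0,0,0.489,0.5,0,4,-0.3],[0,0,0.489,0.5,0,4,-0.3],[0,0,0.489,0.5,0,4,-0.3]]'
python3 - <<'E'
from h import *
look("w11")
p=read_camera("wrist"); blobs(p,.02,v=225)
print(r.read_state()["joint_pos"].round(1))
E
```

```text
clock: 45.65
tool_pos: [0.5614, 0.3627, 0.1516]
orientation: [-179.8, -0.0, 63.5]
ft_force: [0.9, 0.2, 0.4]
opening: 0.65
[317. 195.] 1101 [(0.657, -1.0, 0.5704, 0.3787, 241.5), (0.652, 1.0, 0.5681, 0.3755, 241.8)]
[22.6 27.4 82.   0.2 70.8 49.1]
```

```bash
python3 - <<'E'
from h import *
p=read_camera("wrist"); m=silver(p)
m=((p["pixels"].min(2)>215)).astype(np.uint8); n,l,st,ce=cv2.connectedComponentsWithStats(m)
for i in range(1,n):
    if st[i,4]>800: print(st[i])
c=np.array([.5485,.337,.02]); h=yaw(63.2); v=yaw(153.2)
print(proj(p,[c+.045*h+.01*v,c+.045*h-.01*v,c+.02*h+.01*v,c+.02*h-.01*v]).round())
f=tilt([.561,.362,.022],63.2,0)
E
```

```text
[ 304  168   24   62 1115]
[[303. 167.]
 [329. 167.]
 [303. 198.]
 [328. 198.]]
row [-0.004, 0.0, 0.005] [-0.07, 0.06, 12.92]
```

Blob and prediction agree to 1 px. I grasp.

```bash
python3 -m jog '[[0,0,0,0,0,4,-0.3],[0,0,0,0,0,8,-0.3],[0,0,0,0,0,12,-0.3],[0,0,0,0,0,12.9,-0.3],[0,0,0,0,0,12.9,-0.3],[0,0,0,0,0,12.9,1],[0,0,0,0,0,12.9,1],[0,0,0,0,0,12.9,1]]' 70
python3 -m jog '[[0,0,0,0,0,0,1],[0,0,0,0,0,-3,1],[0,0,0,0,0,-8,1],[0,0,0,0,0,-14,1],[0,0,0,-2,0,-18,1],[0,0,0,-4,0,-18,1],[0,0,0,-6,0,-18,1],[0,0,0,-6,0,-18,1]]'
python3 - <<'E'
from h import *
print(r.read_state()["joint_pos"].round(1))
f=tilt([.50,.32,.2],65,40); f=tilt([.50,.33,.2],45,86,f)
E
```

```text
clock: 46.9
tool_pos: [0.5622, 0.3635, 0.0244]
orientation: [-179.9, -0.2, 63.4]
ft_force: [-0.9, -0.8, 7.2]
opening: 0.215
clock: 47.9
tool_pos: [0.5343, 0.308, 0.2026]
orientation: [-179.8, -0.0, 63.4]
ft_force: [-0.0, 0.6, -1.5]
opening: 0.21
[18.9 18.2 88.2  0.2 73.7 45.4]
row [0.006, 0.698, -0.028] [-0.46, -3.6, 0.27]
row [-0.319, 0.795, 0.163] [0.69, -0.42, 0.58]
```

```bash
python3 -m jog '[[0,0.14,0,-0.1,-0.7,0,1],[0,0.28,0,-0.2,-1.4,0,1],[0,0.42,0,-0.3,-2.1,0,1],[0,0.56,0,-0.4,-2.8,0.1,1],[0,0.698,-0.02,-0.5,-3.6,0.3,1],[0,0.698,-0.02,-0.5,-3.6,0.3,1],[0,0.698,-0.02,-0.5,-3.6,0.3,1],[0,0.698,-0.02,-0.5,-3.6,0.3,1]]'
python3 -m jog '[[-0.06,0.16,0.03,0.1,0,0.1,1],[-0.12,0.32,0.06,0.3,-0.1,0.2,1],[-0.19,0.47,0.1,0.4,-0.2,0.3,1],[-0.25,0.63,0.13,0.5,-0.3,0.4,1],[-0.319,0.795,0.163,0.7,-0.4,0.6,1],[-0.319,0.795,0.163,0.7,-0.4,0.6,1],[-0.319,0.795,0.163,0.7,-0.4,0.6,1],[-0.319,0.795,0.163,0.7,-0.4,0.6,1]]'
python3 - <<'E'
from h import *
print(r.read_state()["joint_pos"].round(1))
f=tilt([.50,.33,.077],45,86.5)
E
```

```text
clock: 48.9
tool_pos: [0.5014, 0.321, 0.2004]
orientation: [179.7, -40.0, 64.8]
ft_force: [-0.9, 1.0, -1.0]
opening: 0.216
clock: 49.9
tool_pos: [0.5012, 0.3311, 0.1998]
orientation: [177.5, -86.1, 47.1]
ft_force: [0.3, -0.5, -0.9]
opening: 0.214
[  0.6  20.5 134.9 132.   68.8 -72.1]
row [0.006, 0.008, 0.003] [-12.26, -0.04, 0.68]
```

```bash
python3 -m jog '[[0,0,0,-3,0,0.2,1],[0,0,0,-6,0,0.4,1],[0,0,0,-9,0,0.6,1],[0,0,0,-11,0,0.7,1],[0,0,0,-12,0,0.7,1],[0,0,0,-12.3,0,0.7,1],[0,0,0,-12.5,0,0.7,1],[0,0,0,-12.5,0,0.7,1]]'
python3 -m jog '[[0,0,0,-0.05,0,0,1],[0,0,0,-0.1,0,0,1],[0,0,0,-0.1,0,0,1],[0,0,0,-0.1,0,0,1],[0,0,0,-0.1,0,0,1],[0,0,0,-0.1,0,0,1],[0,0,0,-0.1,0,0,1],[0,0,0,-0.1,0,0,1]]'
```

```text
clock: 50.9
tool_pos: [0.5001, 0.3292, 0.0751]
orientation: [177.2, -86.2, 47.3]
ft_force: [0.4, -0.3, 0.7]
opening: 0.213
clock: 51.9
tool_pos: [0.5002, 0.3291, 0.075]
orientation: [176.8, -86.3, 47.7]
ft_force: [0.2, -1.3, 7.1]
opening: 0.215
```

```bash
python3 -m jog '[[0,0,0,0,0,0,0.3],[0,0,0,0,0,0,0],[0,0,0,0,0,0,0],[0,0,0,0,0,0,0],[0,0,0,0,0,-2.5,0],[0,0,0,0,0,-6,0],[0,0,0,0,0,-8,0],[0,0,0,4,0,-8,0]]'
python3 -m jog '[[0,0,0,4,0,0,0],[0,0,0,8,0,0,0],[0,0,0,10,0,0,0],[0,0,0,10,0,0,0],[0,0,0,10,0,0,0],[0,0,0,10,0,0,0],[0,0,0,10,0,0,0],[0,0,0,10,0,0,0]]'
python3 - <<'E'
from h import *
P,Q=pose();print(r.read_state()["joint_pos"].round(1))
f=tilt([.46,.28,.21],65,55); f=tilt([.46,.28,.21],62,15,f)
c=np.array([.5,.3293,0])+.012*yaw(47.5); print(c)
E
```

```text
clock: 52.9
tool_pos: [0.4427, 0.2741, 0.1138]
orientation: [-172.9, -85.6, 37.2]
ft_force: [0.6, 0.1, 0.3]
opening: 0.502
clock: 53.9
tool_pos: [0.4492, 0.2801, 0.2175]
orientation: [179.3, -86.0, 45.2]
ft_force: [0.1, -0.7, -0.3]
opening: 0.5
[-12.   11.2 144.8 119.7  73.3 -69.4]
row [0.342, -0.535, -0.12] [-0.69, 0.76, 0.82]
row [-0.031, -0.698, 0.044] [0.0, 0.0, 0.0]
[0.50810708 0.33814733 0.        ]
```

```bash
python3 -m jog '[[0.1,-0.15,-0.03,0,0,0,0],[0.2,-0.3,-0.06,0,0,0,0],[0.3,-0.45,-0.1,0,0.4,0.4,0],[0.342,-0.535,-0.12,-0.5,0.7,0.8,0],[0.342,-0.535,-0.12,-0.5,0.7,0.8,0],[0.342,-0.535,-0.12,-0.5,0.7,0.8,0],[0.342,-0.535,-0.12,-0.5,0.7,0.8,0],[0.342,-0.535,-0.12,-0.5,0.7,0.8,0]]'
python3 -m jog '[[-0.01,-0.17,0.01,0,0,0,-0.4],[-0.02,-0.34,0.02,0,0,0,-0.4],[-0.03,-0.5,0.03,0,0,0,-0.4],[-0.03,-0.69,0.04,0,0,0,-0.4],[-0.03,-0.69,0.04,0,0,0,-0.4],[-0.03,-0.69,0.04,0,0,0,-0.4],[-0.03,-0.69,0.04,0,0,0,-0.4],[-0.03,-0.69,0.04,0,0,0,-0.4]]'
python3 - <<'E'
from h import *
print(r.read_state()["joint_pos"].round(1))
f=tilt([.475,.305,.21],47.5,0)
E
```

```text
clock: 54.9
tool_pos: [0.4589, 0.2805, 0.2119]
orientation: [-180.0, -55.0, 65.0]
ft_force: [0.1, -0.0, 0.1]
opening: 0.502
clock: 55.9
tool_pos: [0.4593, 0.2796, 0.2121]
orientation: [179.9, -15.5, 62.2]
ft_force: [0.1, -0.5, -0.2]
opening: 0.702
[ 11.9  -0.3 109.6  13.5  61.3  34.2]
row [-0.033, -0.27, 0.254] [2.82, 0.21, 1.0]
```

```bash
python3 -m jog '[[-0.01,-0.09,0.08,0.9,0,0.3,-0.4],[-0.02,-0.18,0.17,1.8,0.1,0.6,-0.4],[-0.033,-0.27,0.254,2.8,0.2,1,-0.4],[-0.033,-0.27,0.254,2.8,0.2,1,-0.4],[-0.033,-0.27,0.254,2.8,0.2,1,-0.4],[-0.033,-0.27,0.254,2.8,0.2,1,-0.4],[-0.033,-0.27,0.254,2.8,0.2,1,-0.4],[-0.033,-0.27,0.254,2.8,0.2,1,-0.4]]'
python3 - <<'E'
from h import *
p=read_camera("wrist"); save(p,"w12")
c=np.array([.5081,.3381,.09]); u,v=yaw(47.5)*.01,yaw(137.5)*.01
print(proj(p,[c+u+v,c+u-v,c-u-v,c-u+v]).round(0))
f=tilt([*c[:2],.074],47.5,0)
E
```

```text
clock: 56.9
tool_pos: [0.4752, 0.3055, 0.2107]
orientation: [179.9, -0.0, 47.6]
ft_force: [-0.3, -0.5, 0.5]
opening: 0.697
[[303. 115.]
 [331. 115.]
 [331. 143.]
 [303. 143.]]
row [0.001, -0.0, 0.002] [4.61, 0.21, 13.67]
```

View pics/w12.png

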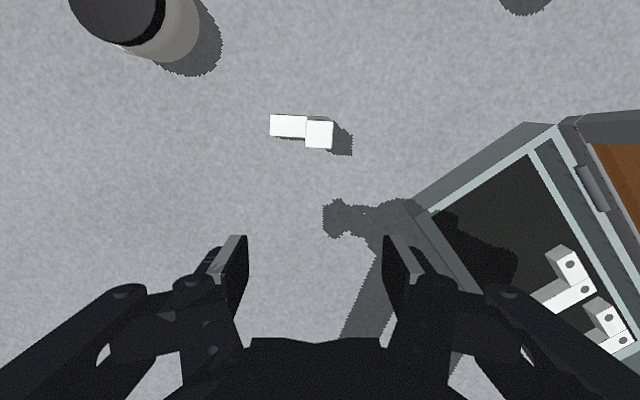

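Bracket 2 stands with its top face at (319,135), 4 mm nearer than predicted and turned about 4°. I correct for that and grip from above.

```bash
python3 -m jog '[[0,0,0.03,1.5,0.1,0,-0.4],[0,0,0.06,3,0.2,0,-0.4],[0,0,0.06,4.2,0.4,0,-0.4],[0,0,0.06,4.2,0.4,4,-0.4],[0,0,0.06,4.2,0.4,8,-0.4],[0,0,0.06,4.2,0.4,12,-0.4],[0,0,0.06,4.2,0.4,13.7,-0.4],[0,0,0.06,4.2,0.4,13.7,1]]' 70
python3 -m jog '[[0,0,0,0,0,0,1],[0,0,0,0,0,0,1],[0,0,0,0,0,0,1],[0,0,0,0,0,-2,1],[0,0,0,0,0,-5,1],[0,0,0,0,0,-8,1],[0,0,0,0,0,-10,1],[0,0,0,0,0,-10,1]]'
python3 - <<'E'
from h import *
print(r.read_state()["joint_pos"].round(1))
f=tilt([.47,.32,.17],50,40); f=tilt([.47,.32,.15],55,65,f);f=tilt([.47,.32,.042],55,65,f)
E
```

```text
clock: 57.95
tool_pos: [0.506, 0.3337, 0.0725]
orientation: [180.0, 0.1, 44.2]
ft_force: [0.6, 0.4, -0.4]
opening: 0.5
clock: 58.95
tool_pos: [0.5076, 0.3345, 0.1758]
orientation: [179.8, -0.2, 44.2]
ft_force: [-0.7, -1.1, -1.6]
opening: 0.222
[22.3 18.5 91.1 -0.1 70.1 68.1]
row [0.038, 0.694, -0.097] [-3.71, -1.58, 0.56]
row [0.07, 0.436, -0.054] [-1.29, -0.0, 1.53]
row [0.0, 0.0, 0.0] [-9.79, -0.0, 4.56]
```

```bash
python3 -m jog '[[0.01,0.12,-0.02,-0.7,-0.2,0.1,1],[0.01,0.23,-0.03,-1.4,-0.4,0.2,1],[0.02,0.35,-0.05,-2.1,-0.5,0.3,1],[0.03,0.46,-0.06,-2.8,-0.6,0.4,1],[0.03,0.58,-0.08,-3.5,-0.6,0.5,1],[0.038,0.694,-0.097,-4,-0.6,0.6,1],[0.038,0.694,-0.097,-4,-0.6,0.6,1],[0.038,0.694,-0.097,-4,-0.6,0.6,1]]'
python3 - <<'E'
from h import *
print(r.read_state()["joint_pos"].round(1))
f=tilt([.48,.303,.14],55,65,); f=tilt([.48,.303,.041],55,65,f)
E
```

```text
clock: 59.95
tool_pos: [0.4739, 0.3103, 0.1672]
orientation: [-179.8, -39.6, 49.8]
ft_force: [-0.0, -0.1, -1.5]
opening: 0.223
[  7.3  -1.9 125.1  48.2  35.6  12.4]
row [0.069, 0.442, -0.056] [-1.86, 0.94, 1.99]
row [0.0, 0.0, 0.0] [-8.97, -0.0, 4.18]
```

```bash
python3 -m jog '[[0.02,0.11,-0.01,-0.4,0.2,0.6,1],[0.03,0.22,-0.03,-0.8,0.4,1.1,1],[0.05,0.33,-0.04,-1.3,0.7,1.6,1],[0.069,0.442,-0.056,-1.9,0.9,2,1],[0.069,0.442,-0.056,-1.9,0.9,2,1],[0.069,0.442,-0.056,-1.9,0.9,2,1],[0.069,0.442,-0.056,-1.9,0.9,2,1],[0.069,0.442,-0.056,-1.9,0.9,2,1]]'
python3 -m jog '[[0,0,0,-2.2,0,1,1],[0,0,0,-4.4,0,2.1,1],[0,0,0,-6.6,0,3.1,1],[0,0,0,-7.7,0,3.6,1],[0,0,0,-8.2,0,3.85,1],[0,0,0,-8.6,0,4,1],[0,0,0,-9.1,0,4.2,1],[0,0,0,-9.2,0,4.25,1]]'
```

```text
clock: 60.95
tool_pos: [0.4797, 0.304, 0.1411]
orientation: [179.6, -65.1, 55.5]
ft_force: [0.0, -0.6, -1.1]
opening: 0.221
clock: 61.95
tool_pos: [0.48, 0.3034, 0.0399]
orientation: [179.8, -65.3, 55.3]
ft_force: [-2.5, -3.9, 9.0]
opening: 0.222
```

Contact. I release, back off and turn vertical.

```bash
python3 -m jog '[[0,0,0,0,0,0,0.5],[0,0,0,0,0,0,0.2],[0,0,0,0,0,0,-0.1],[0,0,0,0,0,0,-0.3],[0,0,0,0,0,-3,-0.3],[0,0,0,0,0,-7,-0.3],[0,0,0,0,0,-9,-0.3],[0,0,0,4,0,-9,-0.3]]'
python3 -m jog '[[0,-0.1,0,4,0,0,-0.3],[0,-0.25,0,7,0,0,-0.3],[0,-0.4,0,7,0,0,-0.3],[0,-0.55,0,7,0,0,-0.3],[0,-0.7,0,7,0,0,-0.3],[0,-0.7,0,7,0,0,-0.3],[0,-0.7,0,7,0,0,-0.3],[0,-0.7,0,7,0,0,-0.3]]'
python3 - <<'E'
from h import *
print(r.read_state()["joint_pos"].round(1))
f=tilt([.455,.27,.21],55,0)
E
```

```text
clock: 62.95
tool_pos: [0.4419, 0.248, 0.1115]
orientation: [-179.4, -65.0, 54.1]
ft_force: [0.4, -0.4, 0.2]
opening: 0.652
clock: 63.95
tool_pos: [0.4578, 0.2743, 0.1752]
orientation: [-179.9, -25.0, 55.1]
ft_force: [-0.2, 0.2, 0.1]
opening: 0.649
[  7.6  -2.5 118.8  24.5  49.   28.6]
row [-0.002, -0.437, 0.002] [1.01, 0.01, -3.38]
```

```bash
python3 -m jog '[[0,-0.11,0,0.3,0,-1,-0.3],[0,-0.22,0,0.6,0,-2,-0.3],[0,-0.33,0,1,0,-3,-0.3],[0,-0.437,0,1,0,-3.4,-0.3],[0,-0.437,0,1,0,-3.4,-0.3],[0,-0.437,0,1,0,-3.4,-0.3],[0,-0.437,0,1,0,-3.4,-0.3],[0,-0.437,0,1,0,-3.4,-0.3]]'
python3 - <<'E'
from h import *
p=look("w13"); blobs(p,.02,v=215)
E
```

```text
clock: 64.95
tool_pos: [0.4556, 0.2695, 0.2111]
orientation: [180.0, -0.0, 55.0]
ft_force: [-0.7, -1.1, -0.4]
opening: 0.648
net 0.75 [0.5909 0.0451 0.0282]
p 0.65 area 2323 sat 4.0 val 192.0 [(0.601, -1.0, 0.6043, 0.0592, 85.8), (0.542, 1.0, 0.5702, 0.0317, 188.9)]
[306.  94.] 2734 [(0.853, 1.0, 0.4904, 0.3181, 234.6), (0.641, -1.0, 0.4811, 0.3668, 145.1)]
[551. 277.] 1240 [(0.73, 1.0, 0.5665, 0.0269, 173.5), (0.683, -1.0, 0.6056, 0.0575, 83.0)]
```

```bash
python3 - <<'E'
from h import *
f=tilt([.4915,.3195,.022],54.6,0)
E
```

```text
row [0.001, -0.0, 0.008] [6.12, 0.05, 18.93]
```

```bash
python3 -m jog '[[0,0,0,3,0,3,-0.3],[0,0,0,6.1,0.1,6,-0.3],[0,0,0,6.1,0.1,11,-0.3],[0,0,0,6.1,0.1,16,-0.3],[0,0,0,6.1,0.1,18.8,-0.3],[0,0,0,6.1,0.1,18.9,-0.3],[0,0,0,6.1,0.1,18.9,1],[0,0,0,6.1,0.1,18.9,1]]' 70
python3 -m jog '[[0,0,0,0,0,0,1],[0,0,0,0,0,0,1],[0,0,0,0,0,-4,1],[0,0,0,0,0,-9,1],[0,0,-0.15,0,0,-13,1],[0,0,-0.3,0,0,-13,1],[0,0,-0.45,0,0,-13,1],[0,0,-0.6,0,0,-13,1]]'
python3 - <<'E'
from h import *
T=case(-.002,.10,0);print(T)
f=tilt([T[0],T[1],.15],CY+180,0)
E
```

```text
clock: 66.1
tool_pos: [0.4932, 0.3198, 0.0242]
orientation: [179.8, -0.1, 55.1]
ft_force: [0.9, -0.5, 4.4]
opening: 0.231
clock: 67.1
tool_pos: [0.4918, 0.3193, 0.1531]
orientation: [179.9, 0.0, 89.7]
ft_force: [-0.3, -0.1, -1.3]
opening: 0.205
[0.57894186 0.1477042  0.        ]
row [0.001, 0.002, -1.476] [-17.12, 8.8, 0.33]
```

```bash
python3 -m jog '[[0,0,-0.18,-2,1,0,1],[0,0,-0.36,-4,2,0,1],[0,0,-0.54,-6,3,0,1],[0,0,-0.72,-8.5,4.4,0,1],[0,0,-0.9,-11,5.6,0,1],[0,0,-1.08,-13,6.7,0,1],[0,0,-1.26,-15,7.7,0,1],[0,0,-1.44,-17.1,8.8,0,1]]'
python3 - <<'E'
from h import *
T=case(-.002,.10,0)
f=tilt([T[0],T[1],.1],CY+180,0);f=tilt([T[0],T[1],.032],CY+180,0,f)
E
```

```text
clock: 68.1
tool_pos: [0.5783, 0.1468, 0.1531]
orientation: [-180.0, 0.1, 172.3]
ft_force: [0.5, 0.6, -0.8]
opening: 0.211
row [-0.001, 0.001, -0.035] [-0.04, 0.1, 5.31]
row [0.0, 0.0, 0.0] [0.0, 0.0, 6.8]
```

```bash
python3 -m jog '[[0,0,-0.035,0,0.1,3,1],[0,0,-0.035,0,0.1,6,1],[0,0,-0.035,0,0.1,9,1],[0,0,-0.035,0,0.1,11.3,1],[0,0,-0.035,0,0.1,12,1],[0,0,-0.035,0,0.1,12.2,1],[0,0,-0.035,0,0.1,12.2,0.4],[0,0,-0.035,0,0.1,12.2,0.2]]'
python3 -m jog '[[0,0,0,0,0,0,0.2],[0,0,0,0,0,-3,0.2],[0,0,0,0,0,-8,0.2],[0,0,0,0,-5,-14,1],[0,0,0,2,-10,-18,1],[0,0,0,4,-10,-18,1],[0,0,0,6,-10,-18,1],[0,0,0,6,-10,-18,1]]'
python3 - <<'E'
from h import *
print(r.read_state()["joint_pos"].round(1))
p=read_camera("wrist"); save(p,"w14"); 
q=look("w15",.028)
q=read_camera("top"); m=silver(q).astype(np.uint8); n,l,st,ce=cv2.connectedComponentsWithStats(m)
for i in range(1,n):
    if 50<st[i,4]<700 and 100<ce[i][1]<330 and 180<ce[i][0]<520: print(ce[i].round(),st[i])
for t in ("hub_mid","oil_mid","grease_mid"): print(t,[(round(b["p"],2),world(q,b["at"]).round(3).tolist()) for b in boxes_of(q,t)])
E
```

```text
clock: 69.1
tool_pos: [0.579, 0.1484, 0.0315]
orientation: [-180.0, 0.1, 173.9]
ft_force: [0.1, -0.2, 0.6]
opening: 0.4
clock: 70.1
tool_pos: [0.5072, 0.0553, 0.2108]
orientation: [-180.0, 0.1, 173.9]
ft_force: [0.0, 0.4, 0.1]
opening: -0.004
[ -7.1   4.3 103.6  -0.   72.  -91. ]
net 0.59 [0.5375 0.0353 0.0318]
p 0.67 area 1053 sat 2.0 val 225.0 [(0.768, 1.0, 0.5195, 0.0387, 352.8), (0.768, -1.0, 0.5194, 0.0387, 352.7)]
[221. 123.] [213 114  18  18 207]
[289. 187.] [283 171  14  22  93]
hub_mid [(0.73, [0.72, 0.319, 0.069])]
oil_mid [(0.97, [0.703, -0.304, 0.108]), (0.28, [0.578, -0.08, 0.038])]
grease_mid [(0.85, [0.461, 0.482, 0.08])]
```

View pics/w14.png

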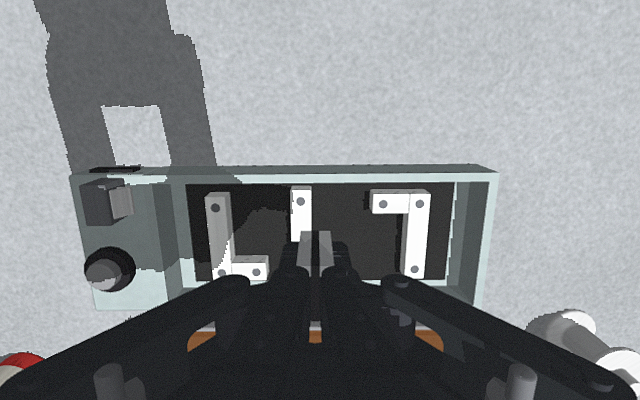

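All three brackets lie flat and each reads as an L: arm at (218,235), arm at (301,215), and arm at (414,235) with its leg at the top going left. The bystanders have not moved. Next I close the lid: over the top with the jaws shut, down behind the lid, then along its arc.

```bash
python3 - <<'E'
from h import *
A=case(.15,-.02,0);
f=tilt([*pose()[0][:2],.27],CY+180,0); f=tilt([*A[:2],.27],CY+180,0,f); f=tilt([*A[:2],.185],CY+180,0,f)
E
python3 -m jog '[[0,0,0,0,0,-3,1],[0,0,0,0,0,-6,1],[0,0,0,-5,-0.7,-6,1],[0,0,0,-10,-1.5,-6,1],[0,0,0,-15,-2.5,-6,1],[0,0,0,-18,-2.5,-6,1],[0,0,0,-21.4,-2.5,-6,1],[0,0,0,-21.4,-2.5,-6,1]]'
python3 - <<'E'
from h import *
A=case(.15,-.02,0);P=pose()[0]-C0; print(P@yaw(CY),P@yaw(CY+90))
f=tilt([*A[:2],.185],CY+180,0)
q=read_camera("scene"); 
for b in boxes_of(q,"lid_edge")[:2]: 
    W=world(q,b["at"])-C0; print("lid",b["p"],W@yaw(CY),W@yaw(CY+90),W[2])
E
```

```text
row [-0.001, 0.0, -0.006] [-0.0, -0.0, -5.98]
row [0.0, 0.0, 0.0] [-21.33, -2.12, 0.0]
row [0.0, 0.0, 0.0] [0.0, 0.0, 8.5]
clock: 71.5
tool_pos: [0.7192, 0.0075, 0.2687]
orientation: [-180.0, -0.1, 173.9]
ft_force: [0.2, -0.0, 0.3]
opening: -0.001
0.15152653180054265 -0.025569682984851325
row [-0.001, -0.001, -0.007] [0.15, 0.56, 8.37]
lid 0.64 0.09468379508830228 0.02687354643667357 0.1268174902115634
```

```bash
python3 -m jog '[[0,0,0,0,0.4,4,1],[0,0,0,0,0.4,8,1],[0,0,0,0,0.4,8.4,1],[0,0,0,1,0.4,8.4,1],[0,0,0,2,0.4,8.4,1],[0,0,0,3,0.4,8.4,1],[0,0,0,3.6,0.4,8.4,1],[0,0,0,3.6,0.4,8.4,1]]'
python3 - <<'E'
from h import *
P=pose()[0]; D=P-C0; x=D@yaw(CY); print(x,P[2])
rho=.13
for ph in range(100,-1,-10):
    a=np.radians(ph); cx=.0705-rho*np.cos(a)+.012*np.sin(a)+.011; cz=.045+rho*np.sin(a)+.012*np.cos(a)+.019
    print(ph,round((x-cx)*100,1),round((P[2]-cz)*100,1))
E
```

```text
clock: 72.6
tool_pos: [0.6833, 0.0156, 0.1881]
orientation: [-180.0, 0.2, 173.9]
ft_force: [2.6, -0.1, 2.2]
opening: 0.002
0.11498636947414141 0.18809355202099598
100 -0.1 -0.2
90 2.1 -0.6
80 4.4 -0.6
70 6.7 -0.2
60 8.8 0.6
50 10.8 1.7
40 12.5 3.1
30 14.0 4.9
20 15.2 6.8
10 15.9 9.0
0 16.3 11.2
```

```bash
python3 -m jog '[[0,0,0,1,0,-0.3,1],[0,0,0,2.1,0,-0.5,1],[0,0,0,3.2,0,-0.6,1],[0,0,0,4.4,0,-0.6,1],[0,0,0,5.6,0,-0.4,1],[0,0,0,6.7,0,-0.2,1],[0,0,0,7.8,0,0.2,1],[0,0,0,8.8,0,0.6,1]]'
python3 -m jog '[[0,0,0,1,0,0.5,1],[0,0,0,2,0,1.1,1],[0,0,0,2.9,0,1.8,1],[0,0,0,3.7,0,2.5,1],[0,0,0,4.5,0,3.4,1],[0,0,0,5.2,0,4.3,1],[0,0,0,5.8,0,5.2,1],[0,0,0,6.4,0,6.2,1]]'
python3 - <<'E'
from h import *
P=pose()[0]; D=P-C0; x=D@yaw(CY); print(x,P[2])
rho=.13
for ph in range(30,-1,-5):
    a=np.radians(ph); cx=.0705-rho*np.cos(a)+.012*np.sin(a)+.011; cz=.045+rho*np.sin(a)+.012*np.cos(a)+.019
    print(ph,round((x-cx)*100,1),round((P[2]-cz)*100,1))
E
```

```text
clock: 73.6
tool_pos: [0.5947, 0.0249, 0.1808]
orientation: [-179.9, 0.1, 173.9]
ft_force: [3.1, -1.2, 1.5]
opening: 0.002
clock: 74.6
tool_pos: [0.5316, 0.0317, 0.118]
orientation: [-180.0, 0.1, 173.9]
ft_force: [3.4, -1.3, 2.6]
opening: 0.001
-0.03760609085965711 0.11800711538528132
30 -1.3 -2.1
25 -0.6 -1.2
20 -0.1 -0.2
15 0.3 0.9
10 0.7 2.0
5 0.9 3.1
0 1.1 4.2
```

```bash
python3 -m jog '[[0,0,0,0.2,0,0.6,1],[0,0,0,0.4,0,1.2,1],[0,0,0,0.6,0,1.8,1],[0,0,0,0.8,0,2.4,1],[0,0,0,0.9,0,3,1],[0,0,0,1,0,3.5,1],[0,0,0,1.1,0,3.9,1],[0,0,0,1.1,0,4.2,1]]'
python3 -m jog '[[0,0,0,0,0,0.1,1],[0,0,0,0,0,0.2,1],[0,0,0,0,0,0.2,1],[0,0,0,0,0,0.2,1],[0,0,0,0,0,0.2,1],[0,0,0,0,0,0.2,1],[0,0,0,0,0,0.2,1],[0,0,0,0,0,0.2,1]]'
```

```text
clock: 75.6
tool_pos: [0.5203, 0.0329, 0.0762]
orientation: [-180.0, -0.0, 173.9]
ft_force: [-2.4, -0.1, 4.1]
opening: 0.0
clock: 76.6
tool_pos: [0.5203, 0.0329, 0.0759]
orientation: [-180.0, -0.0, 174.0]
ft_force: [-10.2, -0.2, 21.0]
opening: -0.001
```

```bash
python3 -m jog '[[0,0,0,0,0,-1,1],[0,0,0,0,0,-5,1],[0,0,0,0,0,-10,1],[0,0,0,0,0,-15,1],[0,0,0,0,8,-17,1],[0,0,0,5,14,-17,1],[0,0,0,8,20,-17,1],[0,0,0,8,22,-17,1]]'
python3 -m jog '[[0,0,0,0,2,0,1],[0,0,0,0,6,0,1],[0,0,0,0,10,0,1],[0,0,0,0,12,0,1],[0,0,0,0,12,0,1],[0,0,0,0,12,0,1],[0,0,0,0,12,0,1],[0,0,0,0,12,0,1]]'
python3 - <<'E'
from h import *
p=read_camera("top"); q=read_camera("scene")
g=cv2.resize(p["pixels"][100:320,180:520],None,fx=2,fy=2); h=cv2.resize(q["pixels"][120:260,170:410],None,fx=680/240,fy=680/240)
o=np.vstack([g,h]); cv2.imwrite("pics/end.png",cv2.resize(o,None,fx=.7,fy=.7)[:,:,::-1])
for t in ("lid","hub_mid","oil_mid","grease_mid"): print(t,[(round(b["p"],2),world(p,b["at"]).round(3).tolist()) for b in boxes_of(p,t)])
print(r.read_state()["ft_force"])
E
```

```text
clock: 77.6
tool_pos: [0.4628, 0.262, 0.2441]
orientation: [-180.0, 0.0, 174.0]
ft_force: [0.9, -0.2, -0.0]
opening: -0.002
clock: 78.6
tool_pos: [0.4771, 0.3787, 0.2444]
orientation: [-180.0, 0.1, 173.9]
ft_force: [0.8, -0.2, -0.2]
opening: 0.006
lid [(0.75, [0.572, 0.05, 0.053])]
hub_mid [(0.8, [0.722, 0.318, 0.065]), (0.33, [0.571, 0.053, 0.056])]
oil_mid [(0.56, [0.706, -0.305, 0.105])]
grease_mid []
[ 0.0197192   0.39327644 -0.17374801]
```

View pics/end.png

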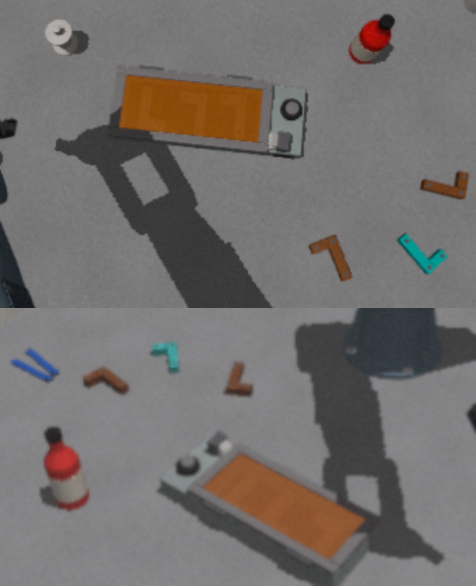

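The lid is shut 2 s after I let go of it, with three brackets faintly visible under the window and none left on the bench. I hand in.

```bash
python3 -c "
from h import *
print(job.hand_in())"
```

```text
the job is handed in; nothing more can be done
None
```

I pressed the release button and the lid sprang open. I then laid all three brackets on the bench flat in the tray, swung the lid shut and handed in at about 79 s of the 210 s allowed; the hand-in reports no verdict.

- **Brackets:** the right-rear and left ones were mirrored, so I turned each over by standing it on its leg end and regripping from above. The near-right one already read as an L and was moved unturned. I found no fourth silver bracket on the bench; the brown and turquoise ones were left alone.
- **Tray check:** the last close picture before shutting the lid showed all three lying flat. The legs of the outer two were visible and both read as an L. The middle one's leg was hidden by the gripper there, but the shape fit right after placing it gave the right hand.
- **Lid:** the force fell to about 4 N near the end and then rose to 21 N against the stop. The lid was still shut 2 s after I let go. I took it as latched from that; I did not measure the lid angle.
- **Bystanders:** the last overhead reading put the hub and the oil bottle within 2 mm of where they started. It missed the grease jar, which had read within 3 mm just before I shut the lid.
- **Other:** while I was turning over the first bracket, joint 4 came up to its 245° limit. The arm held there, and I unwound it without further trouble.

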